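# Scan the lunch orders and lock them in the carrier

## Task

Some of the three lunch tubs (yellow, green, red) are waiting. Take the hand scanner from its cradle and scan the label of each tub that is there, in the order yellow, green, red: point the scanner's window squarely at the middle of the label from about 7 cm away and hold it steadily there for at least two seconds. Stand every tub upright on the floor of the carrier, one to a bay, lay the scanner back in its cradle the way it lay, and, with all the tubs in, swing the carrier's keeper bar fully shut, past its ball catch; leave the other kitchen things where they are.

Things in the scene. Friction and masses are not known exactly. Their poses are not given: they have to be found in the camera images.
- tub_yellow: yellow plastic lunch tub (may be absent), 60 deep (x) x 56 wide (y) x 84 tall, 220 g or so; origin at the centre of its underside, z up, -x is its front. Sides (+-y) are plain and flat, 56 apart, good for a grasp with the TCP about 50 above its underside. The upper front edge is cut off at 45 degrees (26 x 26); the white striped order label is on this slope. White top plate.
- tub_green: green plastic lunch tub (may be absent), 60 deep (x) x 56 wide (y) x 84 tall, 220 g or so; origin at the centre of its underside, z up, -x is its front. Sides (+-y) are plain and flat, 56 apart, good for a grasp with the TCP about 50 above its underside. The upper front edge is cut off at 45 degrees (26 x 26); the white striped order label is on this slope. White top plate.
- tub_red: red plastic lunch tub (may be absent), 60 deep (x) x 56 wide (y) x 84 tall, 220 g or so; origin at the centre of its underside, z up, -x is its front. Sides (+-y) are plain and flat, 56 apart, good for a grasp with the TCP about 50 above its underside. The upper front edge is cut off at 45 degrees (26 x 26); the white striped order label is on this slope. White top plate.
- label_yellow (a point): middle of the yellow tub's label, 17 in front of the tub's axis and 71 above its underside; x points straight out of the label (forward and up at 45 degrees), y across it. Label 46 wide, 32 high.
- label_green (a point): middle of the green tub's label, 17 in front of the tub's axis and 71 above its underside; x points straight out of the label (forward and up at 45 degrees), y across it. Label 46 wide, 32 high.
- label_red (a point): middle of the red tub's label, 17 in front of the tub's axis and 71 above its underside; x points straight out of the label (forward and up at 45 degrees), y across it. Label 46 wide, 32 high.
- wand: hand scanner, 160 g: a straight grey handle 140 long (x) x 30 wide (y) x 26 tall (z) with a black head (40 wide) at its +x end bent 45 degrees downward. Origin at the centre of the handle's underside, z up, x towards the head. Grip it across its width near the middle of the handle (13 above the origin), between the cradle's posts.
- wand_nose (a point): centre of the red window at the tip of the scanner's head, 102.5 ahead of and 21.5 below the wand's origin; x is the line of sight (forward and down at 45 degrees from the handle), y the wand's y.
- cradle: fixed black cradle for the scanner: base 150 (x) x 70 x 8, two posts at x = +-38 (14 thick, so 62 free between them) with orange cheeks flaring from 38 to 50 apart up to 75 above the table. Origin at the centre of its underside. The wand lies in it along x, head at +x; its bent head stands 7 clear of the front post.
- cradle_rest (a point): where the wand's origin lies when it is home, 55 above the table (top of the posts)
- carrier: fixed aluminium lunch carrier, 228 (x) x 76 (y), walls and dividers 22 high, floor 6 thick, three bays in a row along x, each 70 x 66 inside. Origin at the centre of its underside. A steel post 97 tall at the -x end carries the keeper bar's hinge; a post 86 tall at the +x end carries a sprung brass ball and, on its +y edge, an end stop 114 tall.
- bay1 (a point): centre of the floor of bay 1 (1 at the hinge end, 3 at the catch end), 6 above the table; each bay takes any tub, turned either way along the carrier's x axis (label towards -x or +x)
- bay2 (a point): centre of the floor of bay 2 (1 at the hinge end, 3 at the catch end), 6 above the table; each bay takes any tub, turned either way along the carrier's x axis (label towards -x or +x)
- bay3 (a point): centre of the floor of bay 3 (1 at the hinge end, 3 at the catch end), 6 above the table; each bay takes any tub, turned either way along the carrier's x axis (label towards -x or +x)
- keeper (a joint): keeper bar angle, rad: 0 = shut (bar lies along the carrier's +x above the tubs against its end stop), grows as it opens towards the carrier's -y side, up to 1.8. It turns about a vertical axis, stays where left (light friction), and must be pushed over the brass ball catch at about 0.12 to 0.04 rad, with about 8 N at the knob; below 0.03 it is home.
- keeper_hinge (a point): on the keeper bar's vertical hinge axis, 102 above the table
- keeper_knob (a point): red upright round knob at the bar's free end, 22 across, from 105 to 147 above the table; this point is on its axis 128 above the table, 260 from the hinge. Bar 20 wide, 8 thick, underside 98 above the table. Can be pinched from above or pushed.
- jar: closed glass jar with steel cap, 72 across, 110 tall; bystander, leave alone. Origin at the underside
- bowl: white ceramic bowl, 130 across, 55 tall; bystander, leave alone. Origin at the underside
- spoon: bamboo spoon, 200 long, lying flat; bystander, leave alone. Origin at the underside
- cup: blue ceramic mug, 76 across, 85 tall; bystander, leave alone. Origin at the underside
Things that resemble listed ones, but are neither listed nor needed, are in the scene too. What is shaped like the tub_yellow but purple is not meant.

How it is judged:
On the way, in this order (a step that is already met when the one before it is completed fails the run):
1. the scanner is aimed squarely at the yellow tub's label and kept there (x of label_yellow in the frame of wand_nose between 0.035 and 0.125 m and y of label_yellow in the frame of wand_nose between -0.013 and 0.013 m and z of label_yellow in the frame of wand_nose between -0.013 and 0.013 m and angle between the x axis of wand_nose and the x axis of label_yellow, either way round below 0.4 rad), for 1.5 s.
2. the scanner is aimed squarely at the green tub's label and kept there (x of label_green in the frame of wand_nose between 0.035 and 0.125 m and y of label_green in the frame of wand_nose between -0.013 and 0.013 m and z of label_green in the frame of wand_nose between -0.013 and 0.013 m and angle between the x axis of wand_nose and the x axis of label_green, either way round below 0.4 rad), for 1.5 s.
3. the scanner is aimed squarely at the red tub's label and kept there (x of label_red in the frame of wand_nose between 0.035 and 0.125 m and y of label_red in the frame of wand_nose between -0.013 and 0.013 m and z of label_red in the frame of wand_nose between -0.013 and 0.013 m and angle between the x axis of wand_nose and the x axis of label_red, either way round below 0.4 rad), for 1.5 s.
4. the keeper bar is shut past its catch with all present tubs in the carrier (value of joint keeper below 0.03 rad and x of tub_yellow in the frame of carrier between -0.1 and 0.1 m and y of tub_yellow in the frame of carrier between -0.02 and 0.02 m and z of each of tub_yellow, tub_green, tub_red in the frame of carrier below 0.012 m and angle between each of tub_yellow, tub_green, tub_red's own z axis and vertical below 0.1 rad and x of tub_green in the frame of carrier between -0.1 and 0.1 m and y of tub_green in the frame of carrier between -0.02 and 0.02 m and x of tub_red in the frame of carrier between -0.1 and 0.1 m and y of tub_red in the frame of carrier between -0.02 and 0.02 m), for 0.3 s.
At the end, for the whole second after the job is handed in: each present tub stands upright (0.1 rad) on the carrier floor in its bays (underside under 12 mm), keeper below 0.03 rad, wand in its cradle (20 mm, height 6 mm, 0.15 rad), all at rest. Scan: label 35-125 mm ahead, 13 mm off line, facing within 0.4 rad, kept 1.5 s (all of step 4 and x of wand_nose in the frame of cradle above 0.05 m and horizontal distance between wand and cradle_rest below 0.02 m and z of wand in the frame of cradle_rest between -0.006 and 0.006 m and angle between the x axis of wand and the x axis of cradle, either way round below 0.15 rad and angle between wand's own z axis and vertical below 0.15 rad and linear speed of each of wand, tub_yellow, tub_green, tub_red below 0.02 m/s); the robot touches nothing.
It fails at once if one of the other kitchen things is moved more than 5 cm (distance of any of jar, bowl, spoon, cup from where it was at the start of the episode above 0.05 m).
Of tub_yellow, tub_green, tub_red only 2 to 3 are there at a start; the rules pass over those that are not, and their reading is None.
At some moment in a run one of tub_yellow, tub_green, tub_red may be knocked a few centimetres aside while the robot is not near it.
It also fails if it takes over 210 s, if anything falls off the work surface, if the arm or the gripper's body presses on something with over 40 N, if the wrist force passes 120 N, or if a joint passes its speed limit or range.

## Robot

A 6-joint arm with a two-finger parallel gripper is mounted at the origin on the work surface. World frame = base frame: x ahead of the robot, y to its left, z up, the work surface at z = 0. Lengths are in m, angles in rad, forces in N, time in s.
With the tool pointing down it reaches from about 0.325 to 0.85 m from the base axis. Payload 4.4 kg.
Tool frame: the origin (TCP) lies between the finger pads, 19 mm behind the fingertips; this is the grasp point; z points along the fingers, y is the line along which they close (so a half turn about z gives the same grasp; the last joint's range is limited). The gripper opens to 94 mm and grips with 3 to 60 N. Pads are 16 mm wide; open, the fingers measure 119 mm over their backs; the gripper's body (75 mm by 177 mm) begins 78 mm behind the grasp point.
Start: joints at [1.103, 0.207, 1.542, -0, 1.393, -0.15], TCP at [0.179, 0.546, 0.224] pointing down, gripper open.
Joint ranges: [-2.73, 2.73], [-0.86, 2.22], [0.23, 2.46], [-1.11, 4.25], [0.08, 2.63], [-2.82, 2.82]. Speed limits (rad/s): [2.79, 2.79, 3.14, 3.14, 3.14, 3.14].

## Interface

Orientations are given as [roll, pitch, yaw] about the fixed x, y, z axes, in that order (R = Rz(yaw) Ry(pitch) Rx(roll)).
In Python, from rig import robot, vision, finder gives the robot as it stands. The module is installed in compiled form; this text tells all that it offers.
- The arm moves only by the tool apply_moves, never from a script. Its argument "series" is a list of rows, each a list of 3 entries, a list of its own where there are three numbers: the shift along the tool's x, y, z scaled (see below), then the turn, a rotation vector about the tool's x, y, z scaled (see below), then the opening, from -1 (shut) to 1 (fully open). A call has exactly 5 rows; each row shifts and turns the commanded pose from where the row before left it, along the tool's axes as they then stand; what a row does not reach is not made up. The controller multiplies each number of a shift by 30 mm and each number of a turn by 180 degrees. A row lasts 1/10 s, in which the tool goes at most 50 mm and 8.59 degrees, less where a joint would pass 70% of its speed; a pose out of reach is approached as far as the arm can. A call with a number of a shift or a turn outside -1 to 1 is refused whole. A call with a gripper value outside its range is refused whole. The fingers move at their own pace and stop on an object; the grip force is fixed at half the most. Time passes only in rows, so rows that do not move let the fingers close, or fill a call up. It gives the time, the measured TCP pose, the force, the opening and the grip force at its end, in the units of the state.
- robot.sense(): the state, without advancing time (a new reading comes with each control period).
- vision.snapshot(name): name is "side" or "top"; returns a dict with "color" (480x640x3 uint8, red, green, blue), "fx", "fy", "cx", "cy" (pixels), "world_from_camera" (4x4, takes a point from camera to world coordinates). Camera axes: x right, y up, looking along -z (the intrinsics and any distortion apply to the point x, -y, -z); pixel columns grow to the right and rows downward; lengths in m; the calibration is good to about 2 mm. A picture is of the moment at which its call begins. There is no depth.
- robot.sign_off(): hands the job in; it is judged then, once.
Trained networks look in a picture, given as the dict that the camera call returned (one of the last four; its "shot" number tells which), for a name from the list of things; names that differ only in an ending like _2 or _b are one class to them, and where a whole thing is asked for, a point or a joint stands for the part that bears it (a point fixed in the world has none). Each returns a list of dicts, best first, with "score" (0 to 1); they miss things now and then, are a little off and sometimes report something else, mostly with a low value. They report only what shows in the picture. A call takes as long as a camera call. They do not tell look-alikes from the thing itself.
- finder.spot_in(picture, target): "rect" ([left, top, right, bottom] in pixels, round what is visible of it).
- finder.outline_of(picture, target): "mask" (480x640 bool, what is visible of it) and "rect" ([left, top, right, bottom] in pixels, round what is visible of it).
- finder.tip_of(picture, target): "xy" ([column, row] in pixels: a listed point, or the origin of a listed thing).
The state is a dict: "time_s": time; "joint_pos": joint angles; "qvel": joint speeds; "joint_efforts": joint torques, N m; "tool_pos": TCP position; "tcp_rot": TCP orientation; "ft_force": force on the tool from outside, world axes, zero at the start; "wrist_torque": the same for the moment, N m; "finger_gap": finger opening in m; "grip_force": force on a finger pad.
Only numpy, scipy, OpenCV 4.12 (cv2) and the standard library are available. Lean on these libraries where they do the work, as an engineer would, in place of code of your own. Each camera call takes 0.05 s, during which the arm holds its last target. There are 200 camera calls.

## Working session

There is one attempt and no reset: what is moved stays moved. The work goes in short steps, Python scripts to look and compute and a tool call to move; the robot and the scene stay as the last step left them, time stands still between calls to the robot, and variables do not carry over. Pictures are saved under pics/ and viewed, at most 14 in all, crops included, and the job is handed in when it is done.

Besides the shell and the picture viewer there is one more tool, called after "Request:" as name([rows], argument=value, ...), one row to a line, values as JSON. apply_moves: Moves the arm, as the interface text tells. Its arguments: {"type":"object","properties":{"series":{"type":"array","items":{"type":"array"}}},"required":["series"]}

```bash
mkdir -p pics; python3 - <<'E'
from rig import robot, vision, finder
import cv2, numpy as np
s=robot.sense(); print({k:np.round(v,3).tolist() for k,v in s.items()})
for n in ("side","top"):
    p=vision.snapshot(n); cv2.imwrite(f"pics/{n}0.png",p["color"][:,:,::-1])
    print(n,p.keys(),p["fx"],p["fy"],p["cx"],p["cy"]); print(np.round(p["world_from_camera"],4).tolist())
E
```

```text
{'time_s': 0.0, 'joint_pos': [1.104, 0.207, 1.543, -0.0, 1.394, -0.151], 'qvel': [0.001, 0.001, -0.0, 0.0, -0.0, 0.001], 'joint_efforts': [-0.001, -37.089, -28.141, 0.07, 0.036, -0.0], 'tool_pos': [0.179, 0.546, 0.223], 'tcp_rot': [-3.139, -0.0, 2.825], 'ft_force': [-0.163, 0.958, -0.043], 'wrist_torque': [0.006, 0.007, -0.018], 'grip_force': 0.0, 'finger_gap': 0.094}
side dict_keys(['color', 'fx', 'fy', 'cx', 'cy', 'world_from_camera', 'shot']) 592.1192054494946 592.1192054494946 321.36794148789926 242.07941827277608
[[0.9191, 0.3043, -0.2505, 0.187], [-0.3938, 0.6825, -0.6158, -0.8943], [-0.0164, 0.6646, 0.7471, 1.2055], [0.0, 0.0, 0.0, 1.0]]
top dict_keys(['color', 'fx', 'fy', 'cx', 'cy', 'world_from_camera', 'shot']) 440.2263192024728 440.2263192024728 316.9522907515483 233.53919709102547
[[0.0144, 0.984, -0.1774, 0.3227], [-0.9999, 0.0145, -0.0011, 0.0309], [0.0014, 0.1774, 0.9841, 1.349], [0.0, 0.0, 0.0, 1.0]]
```

View pics/top0.png

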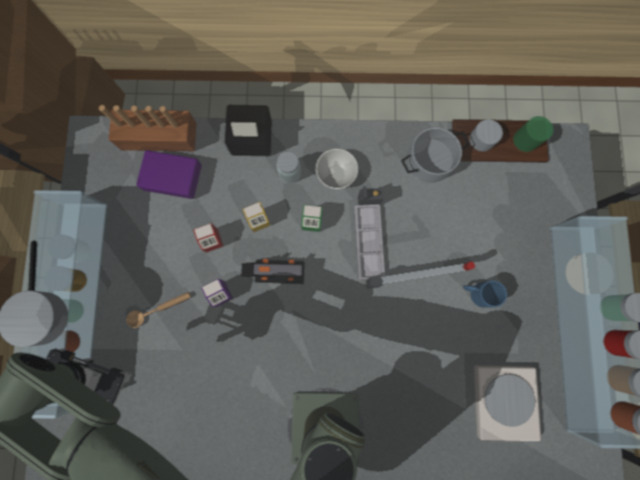

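View pics/side0.png

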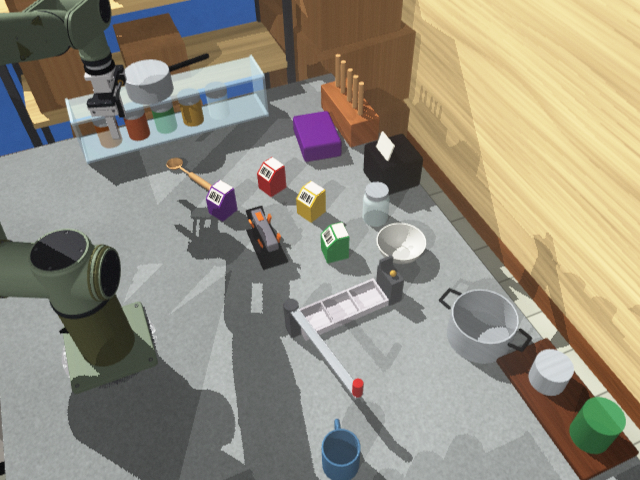

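```bash
cat > h.py <<'E'
from rig import robot, vision, finder
import cv2, numpy as np
from scipy.optimize import minimize
def proj(p,X):
    W=p["world_from_camera"]; c=(np.atleast_2d(X)-W[:3,3])@W[:3,:3]
    return np.c_[p["fx"]*c[:,0]/-c[:,2]+p["cx"], p["fy"]*-c[:,1]/-c[:,2]+p["cy"]]
def ray(p,uv):
    W=p["world_from_camera"]; d=W[:3,:3]@np.array([(uv[0]-p["cx"])/p["fx"],-(uv[1]-p["cy"])/p["fy"],-1]); return W[:3,3],d/np.linalg.norm(d)
def tri(ps,uvs):
    A=np.zeros((3,3));b=np.zeros(3);L=[ray(p,u) for p,u in zip(ps,uvs)]
    for o,d in L: M=np.eye(3)-np.outer(d,d);A+=M;b+=M@o
    X=np.linalg.solve(A,b); return X, max(np.linalg.norm((np.eye(3)-np.outer(d,d))@(X-o)) for o,d in L)
def atz(p,uv,z):
    o,d=ray(p,uv); return o+d*(z-o[2])/d[2]
def pair(): return [vision.snapshot("top"),vision.snapshot("side")]
TUB=np.array([[x,y,z] for y in(-.028,.028) for x,z in((-.03,0),(.03,0),(.03,.084),(-.004,.084),(-.03,.058))])
def place(P,q):
    c,s=np.cos(q[2]),np.sin(q[2]); return P@np.array([[c,s,0],[-s,c,0],[0,0,1]])+[q[0],q[1],q[3] if len(q)>3 else 0]
def fit(ps,masks,P,q0):
    ms=[m.astype(np.uint8) for m in masks]
    def cost(q):
        t=0
        for p,m in zip(ps,ms):
            im=np.zeros((480,640),np.uint8); h=cv2.convexHull((proj(p,place(P,q))*16).astype(np.float32)).astype(np.int32)
            cv2.fillConvexPoly(im,h,1,cv2.LINE_8,4); t+=1-(im&m).sum()/max(1,(im|m).sum())
        return t
    best=None
    for dy in(-.5,0,.5):
        q=np.array(q0,float);q[2]+=dy
        S=np.vstack([q]+[q+np.eye(len(q))[i]*([.01,.01,.3,.01][i]) for i in range(len(q))])
        r=minimize(cost,q,method="Nelder-Mead",options=dict(initial_simplex=S,xatol=2e-4,fatol=1e-3))
        if best is None or r.fun<best.fun: best=r
    return best.x,best.fun
E
cat > m.py <<'E'
from h import *
ps=pair()
def tips(n): return [[(np.round(d["xy"],1).tolist(),round(d["score"],2)) for d in finder.tip_of(p,n)[:4]] for p in ps]
for n in ["label_yellow","tub_yellow","label_green","tub_green","label_red","tub_red","wand","wand_nose","cradle","cradle_rest","carrier","bay1","bay2","bay3","keeper_hinge","keeper_knob","jar","bowl","spoon","cup"]:
    t=tips(n); print(n,t[0],"|",t[1])
    if t[0] and t[1]:
        X,e=tri(ps,[t[0][0][0],t[1][0][0]]); print("   ",X.round(4),round(e,4))
for n in ["tub_yellow","tub_green","tub_red","wand","carrier"]:
    o=[finder.outline_of(p,n) for p in ps]
    print(n,[[(np.round(d["rect"]).tolist(),round(d["score"],2)) for d in l[:4]] for l in o])
E
python3 m.py
```

```text
label_yellow [([215.9, 297.2], 0.82), ([255.2, 220.1], 0.73), ([242.5, 268.9], 0.73), ([311.4, 223.4], 0.35)] | [([306.7, 197.2], 0.61), ([209.9, 193.6], 0.56)]
    [0.4801 0.2659 0.0739] 0.1285
tub_yellow [([218.2, 295.4], 0.83), ([262.7, 220.5], 0.61), ([480.4, 295.4], 0.59), ([284.5, 172.0], 0.31)] | [([309.1, 210.4], 0.94), ([222.5, 213.0], 0.87)]
    [0.4877 0.2732 0.0117] 0.1289
label_green [([310.5, 223.3], 0.71), ([311.0, 223.3], 0.16)] | [([330.5, 234.8], 0.67)]
    [0.5898 0.0505 0.0759] 0.0071
tub_green [([309.7, 218.7], 0.63)] | [([336.5, 253.3], 0.7)]
    [ 0.6163  0.056  -0.0129] 0.0007
label_red [([210.0, 241.8], 0.77)] | [([267.2, 171.6], 0.72), ([288.3, 309.0], 0.37)]
    [0.5257 0.3435 0.0803] 0.0033
tub_red [([210.5, 239.6], 0.85)] | [([275.1, 185.6], 0.97), ([293.6, 309.7], 0.17)]
    [0.5475 0.3614 0.0018] 0.0058
wand [([276.0, 272.6], 0.67), ([480.0, 297.6], 0.24)] | [([263.0, 231.0], 0.7), ([356.2, 386.3], 0.35)]
    [0.4416 0.15   0.059 ] 0.0044
wand_nose [([241.1, 268.7], 0.8)] | [([253.7, 211.6], 0.91)]
    [0.452  0.2585 0.0279] 0.0018
cradle [([279.8, 272.
[... 1510 characters left out ...]
[482.2, 296.7], 0.96)] | []
tub_yellow [[([247.0, 203.0, 270.0, 232.0], 0.98), ([200.0, 282.0, 233.0, 307.0], 0.7)], [([205.0, 180.0, 240.0, 221.0], 0.71), ([296.0, 182.0, 327.0, 220.0], 0.65)]]
tub_green [[([301.0, 206.0, 324.0, 234.0], 0.85)], [([322.0, 220.0, 348.0, 263.0], 0.92), ([282.0, 254.0, 404.0, 400.0], 0.22)]]
tub_red [[([192.0, 225.0, 221.0, 249.0], 0.68), ([355.0, 185.0, 472.0, 290.0], 0.52)], [([258.0, 158.0, 289.0, 195.0], 0.9)]]
wand [[([241.0, 263.0, 303.0, 278.0], 0.58), ([272.0, 151.0, 303.0, 187.0], 0.32)], [([246.0, 206.0, 278.0, 252.0], 0.65)]]
carrier [[([352.0, 183.0, 474.0, 292.0], 0.62)], [([283.0, 255.0, 403.0, 400.0], 0.88), ([286.0, 298.0, 366.0, 399.0], 0.56)]]
```

```bash
cat > m2.py <<'E'
from h import *
import sys
from scipy.optimize import least_squares
ps=pair()
def best(p,n,X0):
    u=proj(p,X0)[0]
    l=[d for d in finder.outline_of(p,n) if np.linalg.norm((np.array(d["rect"][:2])+d["rect"][2:])/2-u)<15]
    return l[0]["mask"] if l else None
im=[p["color"][:,:,::-1].copy() for p in ps]
def draw(P,q,col):
    for i,p in enumerate(ps):
        h=cv2.convexHull(proj(p,place(P,q)).astype(np.float32)); big[i]=cv2.polylines(big[i],[np.int32((h-off[i])*sc[i])],True,col,1)
off=[np.array([185,165]),np.array([195,150])]; sc=[2.7,2.7]
big=[cv2.resize(im[i][off[i][1]:off[i][1]+(140,260)[i]//1,off[i][0]:off[i][0]+(295,220)[i]],None,fx=2.7,fy=2.7,interpolation=cv2.INTER_CUBIC)[:600] for i in(0,1)]
for n,q0 in dict(tub_yellow=(.585,.2,0.,0),tub_green=(.61,.052,0.,0),tub_red=(.54,.35,0.,0)).items():
    ms=[best(p,n,[q0[0],q0[1],.042]) for p in ps]
    if any(m is None for m in ms): print(n,"missing");continue
    q,c=fit(ps,ms,TUB,q0); q3,c3=fit(ps,ms,TUB,q0[:3]); print(n,q.round(4),round(c,3),q3.round(4),round(c3,3)); draw(TUB,q3,(255,0,255))
H=np.array([[x,y,z] for x in(-.07,.07) for y in(-.015,.015) for z in(0,.026)])
W=np.vstack([H,[[.1025-.01*0+a*.707,y,-.0215-a*.707] for a in(-.014,.014) for y in(-.02,.02)]])
ms=[best(p,"wand",[.447,.16,.055]) for p in ps]
if all(m is not None for m in ms):
    q,c=fit(ps,ms,W,(.447,.148,1.571,.055)); print("wand",q.round(4),round(c,3)); draw(H,q,(255,255,0))
B={"bay1":(.475,-.125),"bay2":(.55,-.122),"bay3":(.625,-.118)}
for k,(x,y) in B.items():
    uv=[]
    for p in ps:
        u=proj(p,[x,y,.006])[0]; l=[d["xy"] for d in finder.tip_of(p,k) if np.linalg.norm(d["xy"]-u)<12]; uv.append(l[0] if l else None)
    print(k,[None if v is None else atz(p,v,.006).round(4) for p,v in zip(ps,uv)])
if len(sys.argv)>1:
    for i in(0,1): cv2.imwrite(f"pics/{sys.argv[1]}_{i}.png",big[i])
E
python3 m2.py a
```

```text
tub_yellow [ 0.6098  0.2187  0.4285 -0.0051] 0.125 [0.6075 0.217  0.4303] 0.142
tub_green [ 0.6071  0.0516 -0.0958 -0.0034] 0.177 [ 0.606   0.0494 -0.1022] 0.186
tub_red [ 0.5424  0.3604  0.3618 -0.0027] 0.097 [0.542  0.3602 0.3307] 0.111
wand [0.448  0.1434 1.5481 0.0598] 0.401
bay1 [array([ 0.4654, -0.1279,  0.006 ]), array([ 0.4736, -0.1325,  0.006 ])]
bay2 [array([ 0.5362, -0.1259,  0.006 ]), array([ 0.5394, -0.1336,  0.006 ])]
bay3 [array([ 0.6129, -0.1217,  0.006 ]), array([ 0.6227, -0.1153,  0.006 ])]
```

View pics/a_0.png

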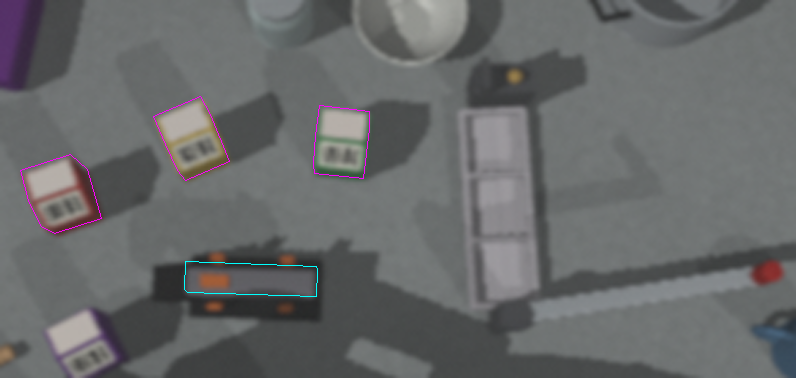

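View pics/a_1.png

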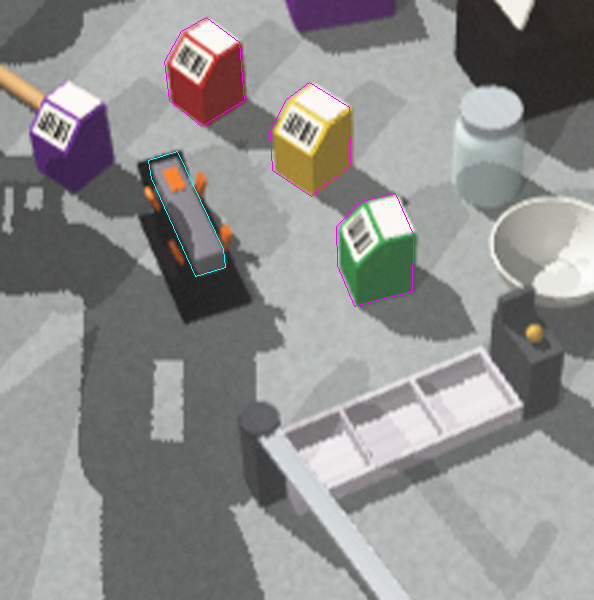

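```bash
cat > m3.py <<'E'
from h import *
from scipy.ndimage import map_coordinates, gaussian_filter
from scipy.optimize import differential_evolution
ps=pair()
G=[]
for p in ps:
    g=gaussian_filter(p["color"].astype(float),(.8,.8,0)); G.append(np.minimum(np.hypot(np.gradient(g,axis=0),np.gradient(g,axis=1)).max(2),25))
def rect(x0,x1,y0,y1,z): 
    c=[(x0,y0),(x1,y0),(x1,y1),(x0,y1),(x0,y0)]; return [np.linspace((*a,z),(*b,z),60) for a,b in zip(c,c[1:])]
def efit(segs,b):
    P=np.vstack(segs)
    def f(q):
        s=0
        for p,g in zip(ps,G):
            u=proj(p,place(P,q)); s-=map_coordinates(g,[u[:,1],u[:,0]],order=1).mean()
        return s
    r=differential_evolution(f,b,seed=1,tol=1e-6,popsize=25); return r.x,r.fun
car=rect(-.114,.114,-.038,.038,.022)
for i in(-1,0,1): car+=rect(i*.074-.035,i*.074+.035,-.033,.033,.022)
q,f=efit(car,[(.52,.57),(-.145,-.105),(-.15,.15)]); print("carrier",q.round(4),f)
cr=rect(-.075,.075,-.035,.035,.008)
q2,f=efit(cr,[(.42,.47),(.12,.17),(1.4,1.75)]); print("cradle",q2.round(4),f)
hd=rect(-.07,.07,-.015,.015,.081)
q3,f=efit(hd,[(.42,.47),(.12,.17),(1.4,1.75)]); print("handle",q3.round(4),f)
off=[np.array([230,165]),np.array([230,180])]
out=[]
for i,p in enumerate(ps):
    im=cv2.resize(p["color"][off[i][1]:off[i][1]+140,off[i][0]:off[i][0]+190,::-1],None,fx=4,fy=4,interpolation=cv2.INTER_CUBIC)
    for S,q,c in((car,q,(0,255,0)),(cr,q2,(255,0,255)),(hd,q3,(255,255,0))):
        for s in S: im=cv2.polylines(im,[np.int32((proj(p,place(s,q))-off[i]+.5)*4)],False,c,1)
    cv2.imwrite(f"pics/e{i}.png",im)
E
python3 m3.py; python3 -c "
import cv2,numpy as np
a=[cv2.resize(cv2.imread(f'pics/e{i}.png'),(400*1,295)) for i in(0,1)]
"
```

```text
carrier [ 0.544  -0.1314  0.055 ] -27.550645101547197
cradle [0.4468 0.1425 1.5722] -29.70787079795234
handle [0.4454 0.1453 1.569 ] -33.11004322186041
```

View pics/e0.png

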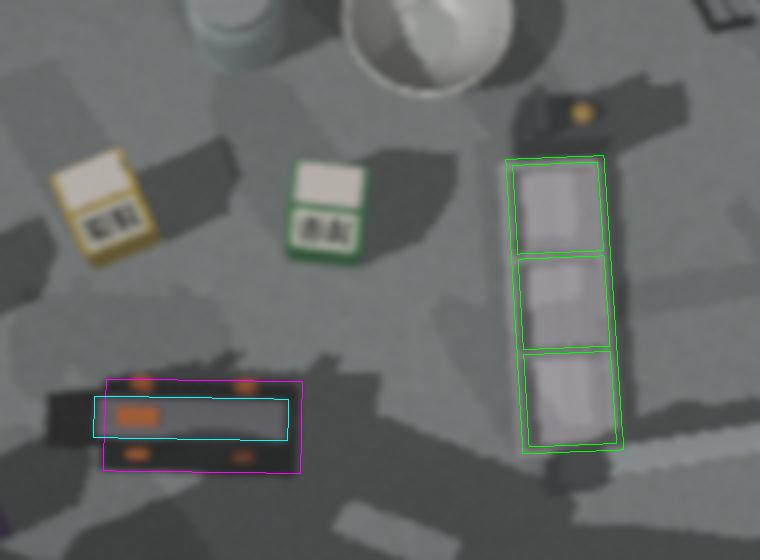

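View pics/e1.png

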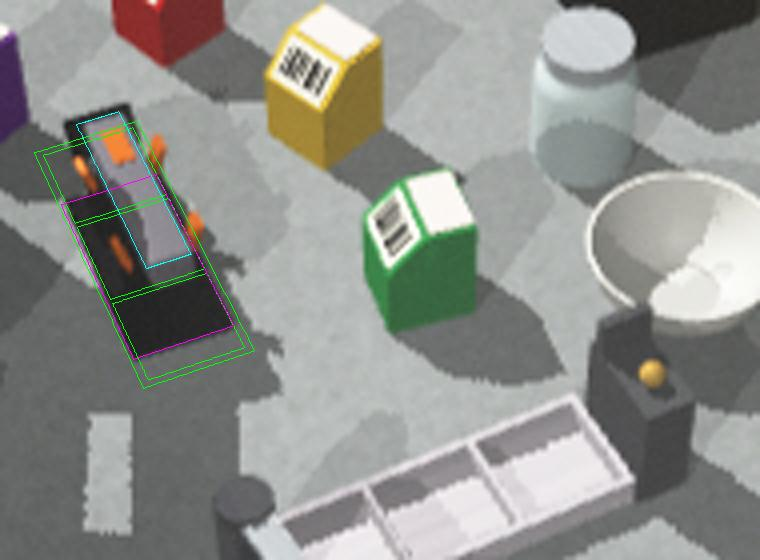

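```bash
cat > plan.py <<'E'
# usage: plan([(x,y,z,yaw,grip,step_mm,hold_rows),...], start=None) prints calls of 5 rows, tool vertical
from h import *
from scipy.spatial.transform import Rotation as R
import json
def pose(s=None):
    s=s or robot.sense(); return np.array(s["tool_pos"]),R.from_euler("xyz",s["tcp_rot"])
def plan(wps,start=None):
    p,r=start or pose(); rows=[]; s=robot.sense(); print("t",round(s["time_s"],2),"pos",p.round(4),"rot",np.round(s["tcp_rot"],3),"gap",round(s["finger_gap"],4))
    for x,y,z,yaw,g,st,hold in wps:
        T=np.array([x,y,z]); Rt=R.from_euler("xyz",[np.pi,0,yaw])
        n=int(max(1,np.ceil(np.linalg.norm(T-p)*1e3/st-1e-6),np.ceil(np.degrees((r.inv()*Rt).magnitude())/8.4)))
        while True:
            q,rr,out,ok=p.copy(),r,[],True
            dR=(r.inv()*Rt).as_rotvec()
            for i in range(n):
                tgt=p+(T-p)*(i+1)/n; tr=r*R.from_rotvec(dR*(i+1)/n)
                a=np.round(rr.inv().apply(tgt-q)/.03,2); w=np.round((rr.inv()*tr).as_rotvec()/np.pi,3)
                ok&=abs(a).max()<=1 and np.linalg.norm(a)<1.65
                q=q+rr.apply(a*.03); rr=rr*R.from_rotvec(w*np.pi); out.append([(a+0.).tolist(),(w+0.).tolist(),g])
            if ok: break
            n+=1
        rows+=out+[[[0,0,0],[0,0,0],g]]*hold; p,r=q,rr
    while len(rows)%5: rows.append([[0,0,0],[0,0,0],rows[-1][2]])
    for i in range(0,len(rows),5): print(json.dumps(rows[i:i+5]).replace(" ","").replace(".0,",",").replace(".0]","]").replace("-0,","0,").replace("-0]","0]"))
E
python3 -c "
from plan import *
h=np.pi/2
plan([(.446,.145,.16,h,1,45,0),(.446,.145,.068,h,1,30,2)])"
sed -i 's/(car,q,/(car,qc,/; s/^q,f=efit(car/qc,f=efit(car/; s/print("carrier",q\./print("carrier",qc./' m3.py
cat >> m3.py <<'E'
P2,G2=ps,G
for i,n in((0,"top"),(1,"side")):
    ps,G=[P2[i]],[G2[i]]
    for k,S,b in(("carrier",car,[(.52,.57),(-.145,-.105),(-.15,.15)]),("cradle",cr,[(.42,.47),(.12,.17),(1.4,1.75)]),("handle",hd,[(.42,.47),(.12,.17),(1.4,1.75)])): print(n,k,efit(S,b)[0].round(4))
E
python3 m3.py
```

```text
t 3.6 pos [0.1791 0.5464 0.2243] rot [3.142 0.    2.825] gap 0.0941
[[[-0.74,-0.58,0.13],[0,0,0.023],1],[[-0.79,-0.53,0.12],[0,0,0.024],1],[[-0.82,-0.47,0.13],[0,0,0.023],1],[[-0.85,-0.41,0.12],[0,0,0.024],1],[[-0.88,-0.35,0.13],[0,0,0.023],1]]
[[[-0.9,-0.28,0.13],[0,0,0.024],1],[[-0.92,-0.21,0.12],[0,0,0.023],1],[[-0.94,-0.14,0.13],[0,0,0.024],1],[[-0.94,-0.07,0.12],[0,0,0.023],1],[[-0.94,-0.01,0.13],[0,0,0.024],1]]
[[[-0.95,0.07,0.13],[0,0,0.023],1],[[-0.93,0.14,0.12],[0,0,0.024],1],[[-0.92,0.2,0.13],[0,0,0.023],1],[[-0.91,0.27,0.12],[0,0,0.024],1],[[-0.88,0.34,0.13],[0,0,0.023],1]]
[[[-0.86,0.4,0.13],[0,0,0.024],1],[[-0.82,0.47,0.12],[0,0,0.023],1],[[0,0,0.77],[0,0,0],1],[[0,0,0.76],[0,0,0],1],[[0,0,0.77],[0,0,0],1]]
[[[0,0,0.77],[0,0,0],1],[[0,0,0],[0,0,0],1],[[0,0,0],[0,0,0],1],[[0,0,0],[0,0,0],1],[[0,0,0],[0,0,0],1]]
carrier [ 0.544  -0.1314  0.055 ] -27.56525961227134
cradle [0.447  0.1426 1.5639] -29.693856959103954
handle [0.4455 0.1452 1.5689] -33.08424593348077
top carrier [ 0.547  -0.1357  0.0709]
top cradle [0.4464 0.1453 1.5535]
top handle [0.4452 0.1464 1.5651]
side carrier [ 0.5435 -0.1313  0.0556]
side cradle [0.449  0.1413 1.5316]
side handle [0.4458 0.1505 1.5646]
```

Request:
apply_moves([
  [[-0.74,-0.58,0.13],[0,0,0.023],1],
  [[-0.79,-0.53,0.12],[0,0,0.024],1],
  [[-0.82,-0.47,0.13],[0,0,0.023],1],
  [[-0.85,-0.41,0.12],[0,0,0.024],1],
  [[-0.88,-0.35,0.13],[0,0,0.023],1],
])

```text
time_s: 4.2
tool_pos: [0.2581, 0.4273, 0.2053]
tcp_rot: [3.141, 0.0, 2.454]
ft_force: [0.8, -0.4, -0.8]
finger_gap: 0.0941
grip_force: 0.0
```

Request:
apply_moves([
  [[-0.9,-0.28,0.13],[0,0,0.024],1],
  [[-0.92,-0.21,0.12],[0,0,0.023],1],
  [[-0.94,-0.14,0.13],[0,0,0.024],1],
  [[-0.94,-0.07,0.12],[0,0,0.023],1],
  [[-0.94,-0.01,0.13],[0,0,0.024],1],
])

```text
time_s: 4.7
tool_pos: [0.3366, 0.3094, 0.1866]
tcp_rot: [3.141, -0.0, 2.084]
ft_force: [0.3, 0.4, 0.4]
finger_gap: 0.0937
grip_force: 0.0
```

Request:
apply_moves([
  [[-0.95,0.07,0.13],[0,0,0.023],1],
  [[-0.93,0.14,0.12],[0,0,0.024],1],
  [[-0.92,0.2,0.13],[0,0,0.023],1],
  [[-0.91,0.27,0.12],[0,0,0.024],1],
  [[-0.88,0.34,0.13],[0,0,0.023],1],
])

```text
time_s: 5.2
tool_pos: [0.4152, 0.1913, 0.1677]
tcp_rot: [3.141, -0.0, 1.716]
ft_force: [0.2, 0.1, 0.1]
finger_gap: 0.0938
grip_force: 0.0
```

Request:
apply_moves([
  [[-0.86,0.4,0.13],[0,0,0.024],1],
  [[-0.82,0.47,0.12],[0,0,0.023],1],
  [[0,0,0],[0,0,0],1],
  [[0,0,0],[0,0,0],1],
  [[0,0,0],[0,0,0],1],
])

```text
time_s: 5.7
tool_pos: [0.4455, 0.1457, 0.1601]
tcp_rot: [-3.141, -0.0, 1.573]
ft_force: [0.6, -0.1, 0.3]
finger_gap: 0.0938
grip_force: 0.0
```

```bash
python3 -c "
from plan import *
h=np.pi/2
plan([(.446,.145,.068,h,1,30,2)])
ps=pair()
print(robot.sense()['qvel'])
import cv2
a=ps[1]['color'][100:300,150:420,::-1]; cv2.imwrite('pics/g1.png',cv2.resize(a,None,fx=2.9,fy=2.9))"
```

```text
t 5.7 pos [0.4455 0.1457 0.1601] rot [-3.141 -0.     1.573] gap 0.0938
[[[-0.01,0,0.77],[0,0,0],1],[[0,0.01,0.76],[0,0,0],1],[[-0.01,0,0.77],[0,0,0],1],[[-0.01,0.01,0.77],[0,0,0.001],1],[[0,0,0],[0,0,0],1]]
[[[0,0,0],[0,0,0],1],[[0,0,0],[0,0,0],1],[[0,0,0],[0,0,0],1],[[0,0,0],[0,0,0],1],[[0,0,0],[0,0,0],1]]
[ 2.36616029e-03 -5.49912438e-04 -4.57069661e-04 -2.29920069e-03
 -1.22718290e-04  4.68915315e-05]
```

View pics/g1.png

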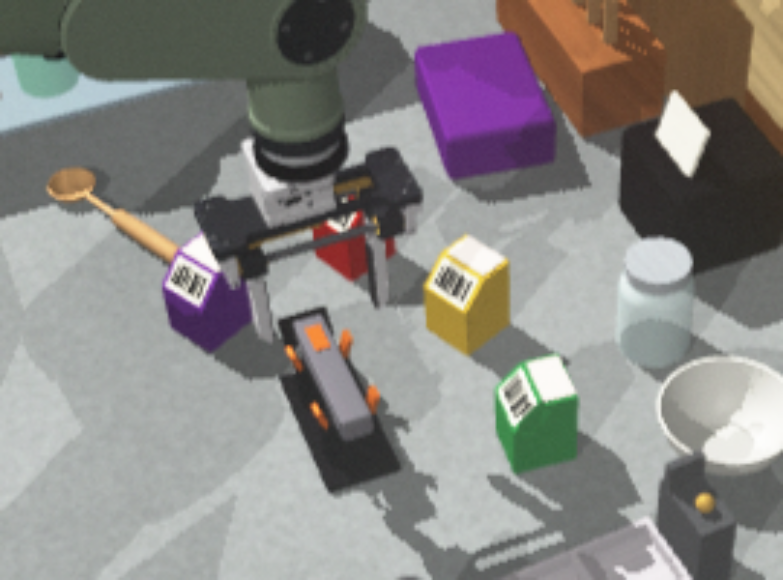

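Request:
apply_moves([
  [[0,0,0.77],[0,0,0],1],
  [[0,0,0.76],[0,0,0],1],
  [[0,0,0.77],[0,0,0],1],
  [[0,0,0.77],[0,0,0],1],
  [[0,0,0],[0,0,0],1],
])

```text
time_s: 6.3
tool_pos: [0.4426, 0.1454, 0.0652]
tcp_rot: [-3.135, 0.001, 1.573]
ft_force: [-0.6, 0.1, -0.1]
finger_gap: 0.0941
grip_force: 0.0
```

Request:
apply_moves([
  [[0,0,0],[0,0,0],-1],
  [[0,0,0],[0,0,0],-1],
  [[0,0,0],[0,0,0],-1],
  [[0,0,0],[0,0,0],-1],
  [[0,0,0],[0,0,0],-1],
])

```text
time_s: 6.8
tool_pos: [0.4466, 0.1451, 0.0686]
tcp_rot: [3.14, -0.0, 1.571]
ft_force: [1.3, -0.9, 0.1]
finger_gap: 0.0574
grip_force: 0.0
```

Request:
apply_moves([
  [[0,0,0],[0,0,0],-1],
  [[0,0,0],[0,0,0],-1],
  [[0,0,0],[0,0,0],-1],
  [[0,0,0],[0,0,0],-1],
  [[0,0,0],[0,0,0],-1],
])

```text
time_s: 7.3
tool_pos: [0.4462, 0.145, 0.068]
tcp_rot: [3.141, 0.0, 1.571]
ft_force: [1.6, -0.4, -0.1]
finger_gap: 0.0296
grip_force: 30.0
```

```bash
python3 -c "
from plan import *
plan([(.4459,.1454,.17,1.572,-1,15,1)])"
```

```text
t 7.3 pos [0.4462 0.145  0.068 ] rot [3.141 0.    1.571] gap 0.0296
[[[0,0,-0.49],[0,0,0],-1],[[0,0,-0.48],[0,0,0],-1],[[0.01,0,-0.49],[0,0,0],-1],[[0,-0.01,-0.48],[0,0,0],-1],[[0,0,-0.49],[0,0,0],-1]]
[[[0,0,-0.49],[0,0,0],-1],[[0,0,-0.48],[0,0,0],-1],[[0,0,0],[0,0,0],-1],[[0,0,0],[0,0,0],-1],[[0,0,0],[0,0,0],-1]]
```

Request:
apply_moves([
  [[0,0,-0.5],[0,0,0],-1],
  [[0,0,-0.5],[0,0,0],-1],
  [[0,0,-0.5],[0,0,0],-1],
  [[0,0,-0.5],[0,0,0],-1],
  [[0,0,-0.5],[0,0,0],-1],
])

```text
time_s: 7.8
tool_pos: [0.4453, 0.1449, 0.143]
tcp_rot: [-3.14, 0.0, 1.571]
ft_force: [0.4, -0.1, -2.3]
finger_gap: 0.0298
grip_force: 30.0
```

Request:
apply_moves([
  [[0,0,-0.5],[0,0,0],-1],
  [[0,0,-0.4],[0,0,0],-1],
  [[0,0,0],[0,0,0],-1],
  [[0,0,0],[0,0,0],-1],
  [[0,0,0],[0,0,0],-1],
])

```text
time_s: 8.3
tool_pos: [0.4452, 0.1449, 0.1689]
tcp_rot: [-3.139, 0.0, 1.571]
ft_force: [0.0, 0.4, -1.6]
finger_gap: 0.0295
grip_force: 30.0
```

```bash
cat > nose.py <<'E'
from plan import *
def nose():
    ps=pair(); p,r=pose()
    exp=p+r.apply([.1025,0,.0345]); uv=[]
    for c in ps:
        u=proj(c,exp)[0]; l=[d for d in finder.tip_of(c,"wand_nose") if np.linalg.norm(np.array(d["xy"])-u)<25]
        uv.append(np.array(l[0]["xy"]) if l else None); print("exp",u.round(1),"got",None if not l else (uv[-1].round(1),round(l[0]["score"],2)))
    if all(u is not None for u in uv):
        X,e=tri(ps,uv); print("nose in tool",r.inv().apply(X-p).round(4),"err",round(e,4))
    return ps
if __name__=="__main__": nose()
E
python3 nose.py; python3 -c "
from plan import *
Q=dict(y=(.6075,.217,.43))
x,y,a=Q['y']
# nominal TCP in tub frame (-.169,0,.155)
plan([(x-.169*np.cos(a),y-.169*np.sin(a),.155,a,-1,30,2)])"
```

```text
exp [238.7 266.8] got (array([236.3, 265.2]), 0.42)
exp [247.8 187. ] got (array([246.2, 183.2]), 0.74)
nose in tool [0.1078 0.0008 0.0249] err 0.0024
t 8.5 pos [0.4456 0.1449 0.1692] rot [-3.14   0.     1.571] gap 0.0298
[[[0.01,0.03,0.06],[0,0,0.045],-1],[[0.01,0.04,0.06],[0,0,0.046],-1],[[0.01,0.03,0.06],[0,0,0.045],-1],[[0.03,0.03,0.06],[0,0,0.046],-1],[[0.02,0.02,0.06],[0,0,0.045],-1]]
[[[0.03,0.03,0.06],[0,0,0.045],-1],[[0.03,0.01,0.05],[0,0,0.046],-1],[[0.03,0.02,0.06],[0,0,0.045],-1],[[0,0,0],[0,0,0],-1],[[0,0,0],[0,0,0],-1]]
```

Request:
apply_moves([
  [[0,0.03,0.06],[0,0,0.045],-1],
  [[0,0.04,0.06],[0,0,0.046],-1],
  [[0,0.03,0.06],[0,0,0.045],-1],
  [[0,0.03,0.06],[0,0,0.046],-1],
  [[0,0.02,0.06],[0,0,0.045],-1],
])

```text
time_s: 9.0
tool_pos: [0.4502, 0.1439, 0.1605]
tcp_rot: [-3.141, 0.001, 0.852]
ft_force: [-0.7, 0.6, -1.7]
finger_gap: 0.0297
grip_force: 30.0
```

Request:
apply_moves([
  [[0.02,0.03,0.06],[0,0,0.045],-1],
  [[0.02,0.01,0.05],[0,0,0.046],-1],
  [[0.03,0.02,0.06],[0,0,0.045],-1],
  [[0,0,0],[0,0,0],-1],
  [[0,0,0],[0,0,0],-1],
])

```text
time_s: 9.5
tool_pos: [0.453, 0.1439, 0.1556]
tcp_rot: [-3.141, 0.001, 0.434]
ft_force: [-0.1, 0.5, -1.3]
finger_gap: 0.03
grip_force: 30.0
```

```bash
python3 - <<'E'
from nose import *
ps=nose(); p,r=pose(); print(p.round(4),r.as_euler("xyz").round(3))
a,b=ps[0]['color'][190:300,210:320,::-1],ps[1]['color'][130:240,220:330,::-1]
cv2.imwrite('pics/n1.png',np.hstack([cv2.resize(i,(400,400),interpolation=cv2.INTER_CUBIC) for i in(a,b)]))
# wand handle hull + nose expected
for c,o in((ps[0],(210,190)),(ps[1],(220,130))):
    print([((proj(c,p+r.apply(v))[0]-o)*400/110).round().tolist() for v in([.07,.015,-.013],[.07,-.015,-.013],[-.07,.015,-.013],[-.07,-.015,-.013],[.1025,0,.0345])])
E
```

```text
exp [262.4 232.1] got None
exp [291.9 194.2] got (array([290.9, 190.9]), 0.57)
[0.4532 0.1439 0.1559] [ 3.142 -0.     0.432]
[[218.0, 172.0], [181.0, 188.0], [292.0, 344.0], [255.0, 361.0], [191.0, 153.0]]
[[241.0, 218.0], [211.0, 199.0], [95.0, 327.0], [65.0, 306.0], [262.0, 233.0]]
```

View pics/n1.png

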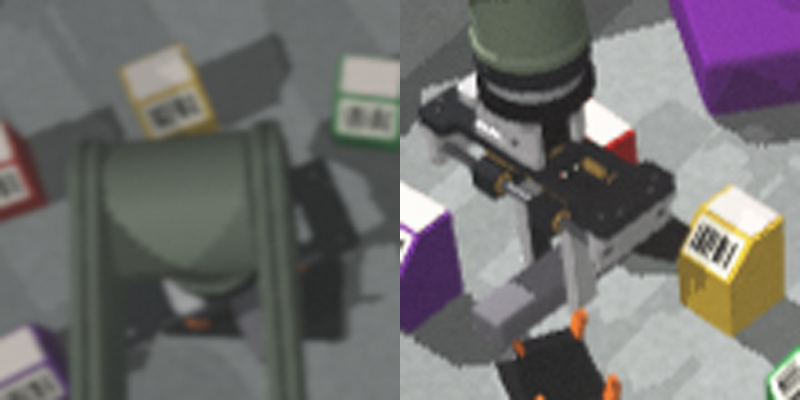

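Request:
apply_moves([
  [[-0.06,-0.06,0.06],[0,0,0],-1],
  [[0,0,0],[0,0,0],-1],
  [[0,0,0],[0,0,0],-1],
  [[0,0,0],[0,0,0],-1],
  [[0,0,0],[0,0,0],-1],
])

```text
time_s: 10.2
tool_pos: [0.4508, 0.1448, 0.1541]
tcp_rot: [3.142, -0.0, 0.431]
ft_force: [0.1, -0.7, -1.6]
finger_gap: 0.0298
grip_force: 30.0
```

Request:
apply_moves([
  [[0,0,0],[0,0,0],-1],
  [[0,0,0],[0,0,0],-1],
  [[0,0,0],[0,0,0],-1],
  [[0,0,0],[0,0,0],-1],
  [[0,0,0],[0,0,0],-1],
])

```text
time_s: 10.7
tool_pos: [0.4508, 0.1448, 0.1541]
tcp_rot: [3.142, -0.0, 0.431]
ft_force: [0.2, -0.0, -1.9]
finger_gap: 0.0298
grip_force: 30.0
```

Request:
apply_moves([
  [[0,0,0],[0,0,0],-1],
  [[0,0,0],[0,0,0],-1],
  [[0,0,0],[0,0,0],-1],
  [[0,0,0],[0,0,0],-1],
  [[0,0,0],[0,0,0],-1],
])

```text
time_s: 11.2
tool_pos: [0.4508, 0.1448, 0.1541]
tcp_rot: [3.142, -0.0, 0.431]
ft_force: [-0.1, -0.1, -1.6]
finger_gap: 0.0299
grip_force: 30.0
```

Request:
apply_moves([
  [[0,0,0],[0,0,0],-1],
  [[0,0,0],[0,0,0],-1],
  [[0,0,0],[0,0,0],-1],
  [[0,0,0],[0,0,0],-1],
  [[0,0,0],[0,0,0],-1],
])

```text
time_s: 11.7
tool_pos: [0.4508, 0.1448, 0.154]
tcp_rot: [3.142, -0.0, 0.431]
ft_force: [-0.8, 0.3, -1.9]
finger_gap: 0.0298
grip_force: 30.0
```

```bash
python3 - <<'E'
from nose import *
ps=nose(); p,r=pose(); print(p.round(4))
c=ps[1]
for n in("tub_yellow","label_yellow"): print(n,[(np.round(d["xy"],1).tolist(),round(d["score"],2)) for d in finder.tip_of(c,n)[:3]])
for q in((.6075,.217,.43),(.606,.0494,-.1),(.542,.360,.335)): print(proj(c,place(np.array([[-.017,0,.071],[0,0,0]]),q)).round(1))
for n in("tub_green","label_green","tub_red","label_red"): print(n,[(np.round(d["xy"],1).tolist(),round(d["score"],2)) for d in finder.tip_of(c,n)[:2]])
for n,q0 in dict(tub_yellow=(.6075,.217,.43),tub_green=(.606,.0494,-.1)).items():
    l=[d for d in finder.outline_of(c,n) if np.linalg.norm((np.array(d["rect"][:2])+d["rect"][2:])/2-proj(c,[q0[0],q0[1],.042])[0])<25]
    if l: q,f=fit([c],[l[0]["mask"]],TUB,q0); print(n,q.round(4),round(f,3))
E
```

```text
exp [262.2 232.9] got None
exp [291.1 194.7] got (array([287.9, 192.6]), 0.74)
[0.4507 0.1448 0.1541]
tub_yellow [([313.4, 213.6], 0.92), ([223.0, 211.7], 0.83)]
label_yellow [([309.2, 198.1], 0.96), ([216.8, 195.9], 0.96)]
[[305.4 197.4]
 [310.4 212.2]]
[[327.5 236.8]
 [333.8 253.1]]
[[265.1 172. ]
 [271.7 187.3]]
tub_green [([333.7, 253.1], 0.62), ([292.4, 194.3], 0.37)]
label_green [([328.9, 237.7], 0.62)]
tub_red [([193.3, 174.7], 0.71)]
label_red [([329.1, 236.8], 0.44), ([267.4, 172.6], 0.43)]
tub_yellow [0.6091 0.2142 0.4885] 0.037
tub_green [ 0.6079  0.0492 -0.2686] 0.071
```

Request:
apply_moves([
  [[0.15,0.12,-0.12],[0,0,0],-1],
  [[0,0,0],[0,0,0],-1],
  [[0,0,0],[0,0,0],-1],
  [[0,0,0],[0,0,0],-1],
  [[0,0,0],[0,0,0],-1],
])

```text
time_s: 12.8
tool_pos: [0.4562, 0.1434, 0.1575]
tcp_rot: [-3.141, 0.0, 0.431]
ft_force: [0.7, 0.3, -1.7]
finger_gap: 0.0293
grip_force: 30.0
```

Request:
apply_moves([
  [[0,0,0],[0,0,0],-1],
  [[0,0,0],[0,0,0],-1],
  [[0,0,0],[0,0,0],-1],
  [[0,0,0],[0,0,0],-1],
  [[0,0,0],[0,0,0],-1],
])

```text
time_s: 13.3
tool_pos: [0.4563, 0.1434, 0.1576]
tcp_rot: [-3.142, 0.0, 0.431]
ft_force: [-0.5, 0.9, -1.4]
finger_gap: 0.0299
grip_force: 30.0
```

Request:
apply_moves([
  [[0,0,0],[0,0,0],-1],
  [[0,0,0],[0,0,0],-1],
  [[0,0,0],[0,0,0],-1],
  [[0,0,0],[0,0,0],-1],
  [[0,0,0],[0,0,0],-1],
])

```text
time_s: 13.8
tool_pos: [0.4563, 0.1434, 0.1576]
tcp_rot: [-3.142, 0.0, 0.431]
ft_force: [0.5, 0.1, -2.0]
finger_gap: 0.0295
grip_force: 30.0
```

Request:
apply_moves([
  [[0,0,0],[0,0,0],-1],
  [[0,0,0],[0,0,0],-1],
  [[0,0,0],[0,0,0],-1],
  [[0,0,0],[0,0,0],-1],
  [[0,0,0],[0,0,0],-1],
])

```text
time_s: 14.3
tool_pos: [0.4563, 0.1434, 0.1577]
tcp_rot: [3.142, -0.0, 0.431]
ft_force: [-0.6, -0.8, -1.2]
finger_gap: 0.0297
grip_force: 30.0
```

Request:
apply_moves([
  [[-0.3,-0.06,0.27],[0,0,0],-1],
  [[0,0,0],[0,0,0],-1],
  [[0,0,0],[0,0,0],-1],
  [[0,0,0],[0,0,0],-1],
  [[0,0,0],[0,0,0],-1],
])

```text
time_s: 14.8
tool_pos: [0.4477, 0.1413, 0.1498]
tcp_rot: [3.141, -0.001, 0.431]
ft_force: [-0.3, 0.1, -1.0]
finger_gap: 0.0298
grip_force: 30.0
```

Request:
apply_moves([
  [[0,0,0],[0,0,0],-1],
  [[0,0,0],[0,0,0],-1],
  [[0,0,0],[0,0,0],-1],
  [[0,0,0],[0,0,0],-1],
  [[0,0,0],[0,0,0],-1],
])

```text
time_s: 15.3
tool_pos: [0.4474, 0.1413, 0.1495]
tcp_rot: [-3.142, 0.0, 0.431]
ft_force: [0.9, -0.1, -2.0]
finger_gap: 0.0297
grip_force: 30.0
```

Request:
apply_moves([
  [[0,0,0],[0,0,0],-1],
  [[0,0,0],[0,0,0],-1],
  [[0,0,0],[0,0,0],-1],
  [[0,0,0],[0,0,0],-1],
  [[0,0,0],[0,0,0],-1],
])

```text
time_s: 15.8
tool_pos: [0.4474, 0.1413, 0.1495]
tcp_rot: [-3.142, 0.0, 0.431]
ft_force: [0.6, 0.4, -1.4]
finger_gap: 0.03
grip_force: 30.0
```

Request:
apply_moves([
  [[0,0,0],[0,0,0],-1],
  [[0,0,0],[0,0,0],-1],
  [[0,0,0],[0,0,0],-1],
  [[0,0,0],[0,0,0],-1],
  [[0,0,0],[0,0,0],-1],
])

```text
time_s: 16.3
tool_pos: [0.4474, 0.1413, 0.1495]
tcp_rot: [-3.142, 0.0, 0.431]
ft_force: [-0.3, 0.1, -0.5]
finger_gap: 0.0297
grip_force: 30.0
```

```bash
python3 -c "
from plan import *
x,y,a=.607,.0494,-.12
plan([(x-.172*np.cos(a),y-.172*np.sin(a),.155,a,-1,20,0)])"
```

```text
t 16.3 pos [0.4474 0.1413 0.1495] rot [-3.142  0.     0.431] gap 0.0297
[[[-0.33,0.5,-0.05],[0,0,0.044],-1],[[-0.26,0.54,-0.04],[0,0,0.044],-1],[[-0.19,0.58,-0.05],[0,0,0.044],-1],[[-0.1,0.59,-0.04],[0,0,0.043],-1],[[0,0,0],[0,0,0],-1]]
```

Request:
apply_moves([
  [[-0.33,0.5,-0.05],[0,0,0.044],-1],
  [[-0.26,0.54,-0.04],[0,0,0.044],-1],
  [[-0.19,0.58,-0.05],[0,0,0.044],-1],
  [[-0.1,0.59,-0.04],[0,0,0.043],-1],
  [[0,0,0],[0,0,0],-1],
])

```text
time_s: 16.8
tool_pos: [0.4362, 0.0686, 0.1551]
tcp_rot: [3.141, -0.0, -0.122]
ft_force: [1.3, 0.2, -2.1]
finger_gap: 0.0296
grip_force: 30.0
```

Request:
apply_moves([
  [[0,0,0],[0,0,0],-1],
  [[0,0,0],[0,0,0],-1],
  [[0,0,0],[0,0,0],-1],
  [[0,0,0],[0,0,0],-1],
  [[0,0,0],[0,0,0],-1],
])

```text
time_s: 17.3
tool_pos: [0.4362, 0.0703, 0.1549]
tcp_rot: [-3.142, 0.0, -0.118]
ft_force: [0.2, 0.4, -1.5]
finger_gap: 0.0299
grip_force: 30.0
```

```bash
cat > chk.py <<'E'
from nose import *
import sys
Q=dict(yellow=(.6075,.217,.43),green=(.606,.0494,-.12),red=(.542,.360,.335))
ps=nose(); p,r=pose(); print(p.round(4))
for n in sys.argv[1:]:
    q0=Q[n]
    for i,c in enumerate(ps):
        l=[d for d in finder.outline_of(c,"tub_"+n) if np.linalg.norm((np.array(d["rect"][:2])+d["rect"][2:])/2-proj(c,[q0[0],q0[1],.042])[0])<35]
        if l: q,f=fit([c],[l[0]["mask"]],TUB,q0); print(n,i,q.round(4),round(f,3),l[0]["rect"])
        print("  label exp",proj(c,place(np.array([[-.017,0,.071]]),q0)).round(1),[(np.round(d["xy"],1).tolist(),round(d["score"],2)) for d in finder.tip_of(c,"label_"+n)[:2]])
E
python3 chk.py green red yellow
```

```text
exp [307.8 235.6] got (array([305.2, 234.8]), 0.75)
exp [307.6 227.9] got (array([308.7, 226.8]), 0.86)
nose in tool [ 0.1061 -0.0079  0.0403] err 0.0014
[0.4362 0.0701 0.1549]
green 0 [ 0.6022  0.0511 -0.0671] 0.113 [300.6, 207.6, 323.6, 233.7]
  label exp [[310.7 221.5]] [([307.2, 223.9], 0.94), ([284.8, 172.6], 0.56)]
green 1 [ 0.6082  0.0502 -0.1714] 0.071 [321.4, 223.1, 349.7, 264.3]
  label exp [[327.5 236.7]] [([328.5, 237.0], 0.67)]
red 0 [0.5405 0.3586 0.3867] 0.031 [195.4, 223.6, 220.8, 250.3]
  label exp [[207.3 241.1]] [([209.5, 243.0], 0.78)]
red 1 [ 0.5687  0.3483 -0.321 ] 0.664 [277.1, 163.8, 285.2, 191.8]
  label exp [[265.1 172. ]] [([265.8, 173.5], 0.49), ([262.1, 246.2], 0.25)]
yellow 0 [0.6041 0.2173 0.5102] 0.14 [247.0, 205.4, 267.9, 233.3]
  label exp [[257.3 219.8]] [([256.6, 221.1], 0.84), ([217.7, 296.6], 0.79)]
yellow 1 [0.6106 0.2168 0.1604] 0.107 [296.3, 183.1, 326.5, 219.1]
  label exp [[305.4 197.4]] [([308.6, 200.8], 0.85), ([215.3, 193.1], 0.82)]
```

Request:
apply_moves([
  [[0,0,0],[0,0,0],-1],
  [[0,0,0],[0,0,0],-1],
  [[0,0,0],[0,0,0],-1],
  [[0,0,0],[0,0,0],-1],
  [[0,0,0],[0,0,0],-1],
])

```text
time_s: 18.6
tool_pos: [0.4362, 0.07, 0.155]
tcp_rot: [-3.142, -0.0, -0.119]
ft_force: [0.7, 0.3, -2.2]
finger_gap: 0.0298
grip_force: 30.0
```

Request:
apply_moves([
  [[0,0,0],[0,0,0],-1],
  [[0,0,0],[0,0,0],-1],
  [[0,0,0],[0,0,0],-1],
  [[0,0,0],[0,0,0],-1],
  [[0,0,0],[0,0,0],-1],
])

```text
time_s: 19.1
tool_pos: [0.4362, 0.07, 0.1549]
tcp_rot: [3.142, 0.0, -0.119]
ft_force: [0.1, -0.6, -1.4]
finger_gap: 0.0299
grip_force: 30.0
```

Request:
apply_moves([
  [[0,0,0],[0,0,0],-1],
  [[0,0,0],[0,0,0],-1],
  [[0,0,0],[0,0,0],-1],
  [[0,0,0],[0,0,0],-1],
  [[0,0,0],[0,0,0],-1],
])

```text
time_s: 19.6
tool_pos: [0.4362, 0.07, 0.1549]
tcp_rot: [-3.142, 0.0, -0.119]
ft_force: [0.6, -0.1, -1.9]
finger_gap: 0.0298
grip_force: 30.0
```

Request:
apply_moves([
  [[0.1,0.1,-0.12],[0,0,0],-1],
  [[0,0,0],[0,0,0],-1],
  [[0,0,0],[0,0,0],-1],
  [[0,0,0],[0,0,0],-1],
  [[0,0,0],[0,0,0],-1],
])

```text
time_s: 20.1
tool_pos: [0.4388, 0.0666, 0.1585]
tcp_rot: [-3.142, 0.0, -0.119]
ft_force: [-0.2, -0.3, -1.9]
finger_gap: 0.03
grip_force: 30.0
```

Request:
apply_moves([
  [[0,0,0],[0,0,0],-1],
  [[0,0,0],[0,0,0],-1],
  [[0,0,0],[0,0,0],-1],
  [[0,0,0],[0,0,0],-1],
  [[0,0,0],[0,0,0],-1],
])

```text
time_s: 20.6
tool_pos: [0.4388, 0.0666, 0.1585]
tcp_rot: [3.142, 0.0, -0.119]
ft_force: [0.1, 0.1, -1.5]
finger_gap: 0.0299
grip_force: 30.0
```

Request:
apply_moves([
  [[0,0,0],[0,0,0],-1],
  [[0,0,0],[0,0,0],-1],
  [[0,0,0],[0,0,0],-1],
  [[0,0,0],[0,0,0],-1],
  [[0,0,0],[0,0,0],-1],
])

```text
time_s: 21.1
tool_pos: [0.4388, 0.0666, 0.1586]
tcp_rot: [-3.142, -0.0, -0.119]
ft_force: [0.3, -0.1, -1.7]
finger_gap: 0.0298
grip_force: 30.0
```

Request:
apply_moves([
  [[0,0,0],[0,0,0],-1],
  [[0,0,0],[0,0,0],-1],
  [[0,0,0],[0,0,0],-1],
  [[0,0,0],[0,0,0],-1],
  [[0,0,0],[0,0,0],-1],
])

```text
time_s: 21.6
tool_pos: [0.4388, 0.0666, 0.1586]
tcp_rot: [3.142, -0.0, -0.119]
ft_force: [-0.5, 0.6, -2.5]
finger_gap: 0.0296
grip_force: 30.0
```

Request:
apply_moves([
  [[-0.28,-0.2,0.27],[0,0,0],-1],
  [[0,0,0],[0,0,0],-1],
  [[0,0,0],[0,0,0],-1],
  [[0,0,0],[0,0,0],-1],
  [[0,0,0],[0,0,0],-1],
])

```text
time_s: 22.1
tool_pos: [0.4315, 0.0735, 0.1506]
tcp_rot: [3.142, -0.001, -0.119]
ft_force: [-0.8, 0.3, -1.7]
finger_gap: 0.0299
grip_force: 30.0
```

Request:
apply_moves([
  [[0,0,0],[0,0,0],-1],
  [[0,0,0],[0,0,0],-1],
  [[0,0,0],[0,0,0],-1],
  [[0,0,0],[0,0,0],-1],
  [[0,0,0],[0,0,0],-1],
])

```text
time_s: 22.6
tool_pos: [0.4312, 0.0735, 0.1504]
tcp_rot: [3.142, 0.0, -0.119]
ft_force: [0.2, -0.4, -2.3]
finger_gap: 0.0302
grip_force: 30.0
```

Request:
apply_moves([
  [[0,0,0],[0,0,0],-1],
  [[0,0,0],[0,0,0],-1],
  [[0,0,0],[0,0,0],-1],
  [[0,0,0],[0,0,0],-1],
  [[0,0,0],[0,0,0],-1],
])

```text
time_s: 23.1
tool_pos: [0.4313, 0.0736, 0.1505]
tcp_rot: [-3.142, -0.0, -0.119]
ft_force: [-0.2, 0.5, -2.4]
finger_gap: 0.03
grip_force: 30.0
```

Request:
apply_moves([
  [[0,0,0],[0,0,0],-1],
  [[0,0,0],[0,0,0],-1],
  [[0,0,0],[0,0,0],-1],
  [[0,0,0],[0,0,0],-1],
  [[0,0,0],[0,0,0],-1],
])

```text
time_s: 23.6
tool_pos: [0.4312, 0.0736, 0.1505]
tcp_rot: [3.142, -0.0, -0.119]
ft_force: [0.0, 0.7, -1.0]
finger_gap: 0.0296
grip_force: 30.0
```

```bash
python3 chk.py red; python3 -c "
from plan import *
x,y,a=.542,.3600,.36
plan([(x-.172*np.cos(a),y-.172*np.sin(a),.155,a,-1,24,1)])"
```

```text
exp [306.7 237.6] got (array([303.1, 236.5]), 0.71)
exp [305.3 228.8] got (array([304.1, 228.2]), 0.67)
nose in tool [ 0.1038 -0.011   0.0432] err 0.0018
[0.4312 0.0736 0.1504]
  label exp [[207.3 241.1]] [([211.4, 241.3], 0.77)]
red 1 [ 0.5555  0.3543 -0.3157] 0.539 [273.7, 159.6, 286.1, 194.0]
  label exp [[265.1 172. ]] [([266.5, 173.4], 0.78), ([311.2, 320.6], 0.68)]
t 24.0 pos [0.4312 0.0736 0.1505] rot [-3.142 -0.    -0.119] gap 0.0294
[[[-0.26,-0.73,-0.02],[0,0,-0.015],-1],[[-0.22,-0.74,-0.01],[0,0,-0.015],-1],[[-0.18,-0.74,-0.02],[0,0,-0.016],-1],[[-0.15,-0.76,-0.01],[0,0,-0.015],-1],[[-0.11,-0.76,-0.02],[0,0,-0.015],-1]]
[[[-0.08,-0.77,-0.01],[0,0,-0.015],-1],[[-0.04,-0.77,-0.02],[0,0,-0.016],-1],[[0,-0.77,-0.01],[0,0,-0.015],-1],[[0.04,-0.77,-0.02],[0,0,-0.015],-1],[[0.07,-0.77,-0.01],[0,0,-0.015],-1]]
[[[0,0,0],[0,0,0],-1],[[0,0,0],[0,0,0],-1],[[0,0,0],[0,0,0],-1],[[0,0,0],[0,0,0],-1],[[0,0,0],[0,0,0],-1]]
```

Request:
apply_moves([
  [[-0.26,-0.73,-0.02],[0,0,-0.015],-1],
  [[-0.22,-0.74,-0.01],[0,0,-0.015],-1],
  [[-0.18,-0.74,-0.02],[0,0,-0.016],-1],
  [[-0.15,-0.76,-0.01],[0,0,-0.015],-1],
  [[-0.11,-0.76,-0.02],[0,0,-0.015],-1],
])

```text
time_s: 24.5
tool_pos: [0.4059, 0.1872, 0.1529]
tcp_rot: [3.142, -0.0, 0.122]
ft_force: [-0.4, 0.2, -1.4]
finger_gap: 0.0299
grip_force: 30.0
```

Request:
apply_moves([
  [[-0.08,-0.77,-0.01],[0,0,-0.015],-1],
  [[-0.04,-0.77,-0.02],[0,0,-0.016],-1],
  [[0,-0.77,-0.01],[0,0,-0.015],-1],
  [[0.04,-0.77,-0.02],[0,0,-0.015],-1],
  [[0.07,-0.77,-0.01],[0,0,-0.015],-1],
])

```text
time_s: 25.0
tool_pos: [0.3808, 0.3003, 0.155]
tcp_rot: [3.142, -0.0, 0.361]
ft_force: [0.2, -0.3, -2.1]
finger_gap: 0.0299
grip_force: 30.0
```

Request:
apply_moves([
  [[0,0,0],[0,0,0],-1],
  [[0,0,0],[0,0,0],-1],
  [[0,0,0],[0,0,0],-1],
  [[0,0,0],[0,0,0],-1],
  [[0,0,0],[0,0,0],-1],
])

```text
time_s: 25.5
tool_pos: [0.3813, 0.2987, 0.1549]
tcp_rot: [3.141, 0.0, 0.357]
ft_force: [-0.1, -0.6, -0.8]
finger_gap: 0.0299
grip_force: 30.0
```

```bash
python3 chk.py red green yellow
```

```text
exp [209.  255.4] got (array([207.6, 256. ]), 0.62)
exp [249.4 167.7] got (array([245.6, 166. ]), 0.77)
nose in tool [ 0.0977 -0.0042  0.0269] err 0.0034
[0.3813 0.2991 0.155 ]
  label exp [[207.3 241.1]] [([210.6, 242.7], 0.64), ([256.0, 223.0], 0.19)]
red 1 [0.5435 0.3579 0.2432] 0.047 [261.5, 155.5, 285.2, 199.2]
  label exp [[265.1 172. ]] [([266.2, 172.2], 0.95)]
  label exp [[310.7 221.5]] [([310.4, 218.6], 0.93)]
green 1 [ 0.6082  0.0506 -0.1562] 0.056 [321.2, 222.9, 350.5, 265.5]
  label exp [[327.5 236.7]] [([265.7, 172.5], 0.72), ([328.5, 237.1], 0.63)]
yellow 0 [0.6064 0.2167 0.4881] 0.1 [247.2, 204.5, 270.7, 230.9]
  label exp [[257.3 219.8]] [([257.5, 221.7], 0.58)]
yellow 1 [0.6092 0.2157 0.4313] 0.027 [297.1, 183.4, 326.0, 220.8]
  label exp [[305.4 197.4]] [([214.9, 198.0], 0.96), ([307.8, 198.2], 0.61)]
```

Request:
apply_moves([
  [[0,0,0],[0,0,0],-1],
  [[0,0,0],[0,0,0],-1],
  [[0,0,0],[0,0,0],-1],
  [[0,0,0],[0,0,0],-1],
  [[0,0,0],[0,0,0],-1],
])

```text
time_s: 26.8
tool_pos: [0.3811, 0.2994, 0.155]
tcp_rot: [3.142, -0.0, 0.359]
ft_force: [-0.4, 1.0, -1.6]
finger_gap: 0.0298
grip_force: 30.0
```

Request:
apply_moves([
  [[0,0,0],[0,0,0],-1],
  [[0,0,0],[0,0,0],-1],
  [[0,0,0],[0,0,0],-1],
  [[0,0,0],[0,0,0],-1],
  [[0,0,0],[0,0,0],-1],
])

```text
time_s: 27.3
tool_pos: [0.3811, 0.2994, 0.1549]
tcp_rot: [3.142, 0.0, 0.359]
ft_force: [1.1, -0.7, -1.4]
finger_gap: 0.0298
grip_force: 30.0
```

Request:
apply_moves([
  [[0,0,0],[0,0,0],-1],
  [[0,0,0],[0,0,0],-1],
  [[0,0,0],[0,0,0],-1],
  [[0,0,0],[0,0,0],-1],
  [[0,0,0],[0,0,0],-1],
])

```text
time_s: 27.8
tool_pos: [0.3811, 0.2994, 0.1549]
tcp_rot: [3.142, 0.0, 0.359]
ft_force: [-0.4, 0.4, -2.1]
finger_gap: 0.0297
grip_force: 30.0
```

Request:
apply_moves([
  [[0.12,0.13,-0.12],[0,0,0],-1],
  [[0,0,0],[0,0,0],-1],
  [[0,0,0],[0,0,0],-1],
  [[0,0,0],[0,0,0],-1],
  [[0,0,0],[0,0,0],-1],
])

```text
time_s: 28.3
tool_pos: [0.3858, 0.297, 0.1585]
tcp_rot: [-3.142, 0.0, 0.359]
ft_force: [0.4, 0.2, -2.1]
finger_gap: 0.0302
grip_force: 30.0
```

Request:
apply_moves([
  [[0,0,0],[0,0,0],-1],
  [[0,0,0],[0,0,0],-1],
  [[0,0,0],[0,0,0],-1],
  [[0,0,0],[0,0,0],-1],
  [[0,0,0],[0,0,0],-1],
])

```text
time_s: 28.8
tool_pos: [0.3858, 0.297, 0.1585]
tcp_rot: [3.142, 0.0, 0.359]
ft_force: [-0.0, 0.2, -1.0]
finger_gap: 0.0295
grip_force: 30.0
```

Request:
apply_moves([
  [[0,0,0],[0,0,0],-1],
  [[0,0,0],[0,0,0],-1],
  [[0,0,0],[0,0,0],-1],
  [[0,0,0],[0,0,0],-1],
  [[0,0,0],[0,0,0],-1],
])

```text
time_s: 29.3
tool_pos: [0.3858, 0.297, 0.1585]
tcp_rot: [3.142, 0.0, 0.359]
ft_force: [-0.4, 0.1, -1.7]
finger_gap: 0.0298
grip_force: 30.0
```

Request:
apply_moves([
  [[0,0,0],[0,0,0],-1],
  [[0,0,0],[0,0,0],-1],
  [[0,0,0],[0,0,0],-1],
  [[0,0,0],[0,0,0],-1],
  [[0,0,0],[0,0,0],-1],
])

```text
time_s: 29.8
tool_pos: [0.3858, 0.297, 0.1586]
tcp_rot: [-3.142, -0.0, 0.359]
ft_force: [0.2, -0.7, -1.6]
finger_gap: 0.0295
grip_force: 30.0
```

Request:
apply_moves([
  [[-0.28,-0.2,0.27],[0,0,0],-1],
  [[0,0,0],[0,0,0],-1],
  [[0,0,0],[0,0,0],-1],
  [[0,0,0],[0,0,0],-1],
  [[0,0,0],[0,0,0],-1],
])

```text
time_s: 30.3
tool_pos: [0.3761, 0.2998, 0.1506]
tcp_rot: [-3.142, -0.001, 0.359]
ft_force: [0.3, -0.3, -1.8]
finger_gap: 0.0293
grip_force: 30.0
```

Request:
apply_moves([
  [[0,0,0],[0,0,0],-1],
  [[0,0,0],[0,0,0],-1],
  [[0,0,0],[0,0,0],-1],
  [[0,0,0],[0,0,0],-1],
  [[0,0,0],[0,0,0],-1],
])

```text
time_s: 30.8
tool_pos: [0.3759, 0.2997, 0.1505]
tcp_rot: [-3.142, 0.0, 0.359]
ft_force: [0.5, 0.4, -1.3]
finger_gap: 0.0299
grip_force: 30.0
```

Request:
apply_moves([
  [[0,0,0],[0,0,0],-1],
  [[0,0,0],[0,0,0],-1],
  [[0,0,0],[0,0,0],-1],
  [[0,0,0],[0,0,0],-1],
  [[0,0,0],[0,0,0],-1],
])

```text
time_s: 31.3
tool_pos: [0.3759, 0.2997, 0.1505]
tcp_rot: [3.142, -0.0, 0.359]
ft_force: [-0.6, 0.5, -1.2]
finger_gap: 0.0296
grip_force: 30.0
```

Request:
apply_moves([
  [[0,0,0],[0,0,0],-1],
  [[0,0,0],[0,0,0],-1],
  [[0,0,0],[0,0,0],-1],
  [[0,0,0],[0,0,0],-1],
  [[0,0,0],[0,0,0],-1],
])

```text
time_s: 31.8
tool_pos: [0.3759, 0.2997, 0.1504]
tcp_rot: [-3.142, -0.0, 0.359]
ft_force: [0.9, 1.2, -1.9]
finger_gap: 0.0296
grip_force: 30.0
```

```bash
python3 chk.py red; python3 -c "
from plan import *
plan([(.42,.21,.17,.8,-1,30,0),(.4459,.1454,.17,1.571,-1,30,3)])"
```

```text
exp [208.9 257.6] got (array([209.1, 253.8]), 0.71)
exp [247.6 169.3] got (array([264.8, 169.9]), 0.58)
nose in tool [0.1321 0.009  0.0545] err 0.0179
[0.3758 0.2997 0.1504]
red 0 [0.5406 0.36   0.3345] 0.054 [193.4, 226.4, 219.7, 248.4]
  label exp [[207.3 241.1]] [([209.7, 244.1], 0.59)]
red 1 [0.5439 0.3581 0.383 ] 0.044 [261.4, 158.9, 284.8, 198.5]
  label exp [[265.1 172. ]] [([266.9, 170.2], 0.81), ([290.4, 308.2], 0.68)]
t 32.2 pos [0.3758 0.2997 0.1505] rot [3.142 0.    0.359] gap 0.0299
[[[0.08,0.83,-0.16],[0,0,-0.035],-1],[[-0.01,0.83,-0.17],[0,0,-0.035],-1],[[-0.1,0.83,-0.16],[0,0,-0.035],-1],[[-0.19,0.81,-0.16],[0,0,-0.035],-1],[[-0.16,0.35,0],[0,0,-0.041],-1]]
[[[-0.2,0.33,0],[0,0,-0.041],-1],[[-0.24,0.31,0],[0,0,-0.041],-1],[[-0.28,0.27,0],[0,0,-0.041],-1],[[-0.31,0.23,0],[0,0,-0.041],-1],[[-0.33,0.19,0],[0,0,-0.041],-1]]
[[[0,0,0],[0,0,0],-1],[[0,0,0],[0,0,0],-1],[[0,0,0],[0,0,0],-1],[[0,0,0],[0,0,0],-1],[[0,0,0],[0,0,0],-1]]
```

Request:
apply_moves([
  [[0.08,0.83,-0.16],[0,0,-0.035],-1],
  [[-0.01,0.83,-0.17],[0,0,-0.035],-1],
  [[-0.1,0.83,-0.16],[0,0,-0.035],-1],
  [[-0.19,0.81,-0.16],[0,0,-0.035],-1],
  [[-0.16,0.35,0],[0,0,-0.041],-1],
])

```text
time_s: 32.7
tool_pos: [0.4257, 0.1978, 0.1709]
tcp_rot: [3.14, -0.001, 0.931]
ft_force: [-0.3, 1.7, -2.6]
finger_gap: 0.0299
grip_force: 30.0
```

Request:
apply_moves([
  [[-0.2,0.33,0],[0,0,-0.041],-1],
  [[-0.24,0.31,0],[0,0,-0.041],-1],
  [[-0.28,0.27,0],[0,0,-0.041],-1],
  [[-0.31,0.23,0],[0,0,-0.041],-1],
  [[-0.33,0.19,0],[0,0,-0.041],-1],
])

```text
time_s: 33.2
tool_pos: [0.4462, 0.145, 0.17]
tcp_rot: [3.141, 0.0, 1.577]
ft_force: [0.1, 0.4, -1.7]
finger_gap: 0.0298
grip_force: 30.0
```

Request:
apply_moves([
  [[0,0,0],[0,0,0],-1],
  [[0,0,0],[0,0,0],-1],
  [[0,0,0],[0,0,0],-1],
  [[0,0,0],[0,0,0],-1],
  [[0,0,0],[0,0,0],-1],
])

```text
time_s: 33.7
tool_pos: [0.4459, 0.1459, 0.1699]
tcp_rot: [-3.142, -0.0, 1.571]
ft_force: [0.2, 0.0, -1.3]
finger_gap: 0.0296
grip_force: 30.0
```

```bash
python3 -c "
from plan import *
plan([(.4459,.1452,.075,1.571,-1,15,0),(.4459,.1452,.0685,1.571,-1,4,3)])"
```

```text
t 33.7 pos [0.4459 0.1459 0.1699] rot [-3.142 -0.     1.571] gap 0.0296
[[[0,0,0.45],[0,0,0],-1],[[-0.01,0,0.45],[0,0,0],-1],[[0,0,0.46],[0,0,0],-1],[[0,0,0.45],[0,0,0],-1],[[-0.01,0,0.45],[0,0,0],-1]]
[[[0,0,0.45],[0,0,0],-1],[[0,0,0.45],[0,0,0],-1],[[0,0,0.11],[0,0,0],-1],[[0,0,0.11],[0,0,0],-1],[[0,0,0],[0,0,0],-1]]
[[[0,0,0],[0,0,0],-1],[[0,0,0],[0,0,0],-1],[[0,0,0],[0,0,0],-1],[[0,0,0],[0,0,0],-1],[[0,0,0],[0,0,0],-1]]
```

Request:
apply_moves([
  [[0,0,0.45],[0,0,0],-1],
  [[-0.01,0,0.45],[0,0,0],-1],
  [[0,0,0.46],[0,0,0],-1],
  [[0,0,0.45],[0,0,0],-1],
  [[-0.01,0,0.45],[0,0,0],-1],
])

```text
time_s: 34.2
tool_pos: [0.4454, 0.1449, 0.1006]
tcp_rot: [-3.14, 0.0, 1.571]
ft_force: [-0.4, -0.1, -1.7]
finger_gap: 0.0301
grip_force: 30.0
```

Request:
apply_moves([
  [[0,0,0.45],[0,0,0],-1],
  [[0,0,0.45],[0,0,0],-1],
  [[0,0,0.11],[0,0,0],-1],
  [[0,0,0.1],[0,0,0],-1],
  [[0,0,0],[0,0,0],-1],
])

```text
time_s: 34.7
tool_pos: [0.4461, 0.1449, 0.0688]
tcp_rot: [-3.142, -0.0, 1.571]
ft_force: [0.5, 0.3, -1.9]
finger_gap: 0.0297
grip_force: 30.0
```

Request:
apply_moves([
  [[0,0,0],[0,0,0],-1],
  [[0,0,0],[0,0,0],0],
  [[0,0,0],[0,0,0],1],
  [[0,0,0],[0,0,0],1],
  [[0,0,0],[0,0,0],1],
])

```text
time_s: 35.2
tool_pos: [0.4464, 0.1449, 0.0692]
tcp_rot: [3.141, -0.0, 1.571]
ft_force: [-1.2, 0.0, -0.2]
finger_gap: 0.0584
grip_force: 0.0
```

Request:
apply_moves([
  [[0,0,0],[0,0,0],1],
  [[0,0,0],[0,0,0],1],
  [[0,0,0],[0,0,0],1],
  [[0,0,-0.2],[0,0,0],1],
  [[0,0,-0.5],[0,0,0],1],
])

```text
time_s: 35.7
tool_pos: [0.4447, 0.1447, 0.0891]
tcp_rot: [-3.138, 0.0, 1.571]
ft_force: [0.4, 1.2, 0.5]
finger_gap: 0.093
grip_force: 0.0
```

Request:
apply_moves([
  [[0,0,-0.9],[0,0,0],1],
  [[0,0,-0.9],[0,0,0],1],
  [[0,0,-0.9],[0,0,0],1],
  [[0,0,0],[0,0,0],1],
  [[0,0,0],[0,0,0],1],
])

```text
time_s: 36.2
tool_pos: [0.4463, 0.1449, 0.1713]
tcp_rot: [3.14, -0.0, 1.571]
ft_force: [0.0, 0.0, -0.0]
finger_gap: 0.0941
grip_force: 0.0
```

```bash
python3 m2.py b; python3 -c "
from plan import *
plan([])"
```

```text
tub_yellow [ 0.6119  0.2218  0.4519 -0.0086] 0.227 [0.6098 0.2176 0.431 ] 0.249
tub_green [ 0.6072  0.0512 -0.0993 -0.0039] 0.129 [ 0.6065  0.0497 -0.0777] 0.142
tub_red [ 0.5475  0.3724  0.3846 -0.0466] 0.765 [0.5406 0.3598 0.4765] 0.845
wand [0.4465 0.1406 1.5511 0.067 ] 0.939
bay1 [array([ 0.4669, -0.1307,  0.006 ]), array([ 0.4736, -0.1274,  0.006 ])]
bay2 [array([ 0.5369, -0.1293,  0.006 ]), None]
bay3 [array([ 0.6263, -0.1237,  0.006 ]), array([ 0.619 , -0.1191,  0.006 ])]
t 37.0 pos [0.4461 0.1449 0.1709] rot [3.141 0.    1.571] gap 0.0941
```

View pics/b_1.png

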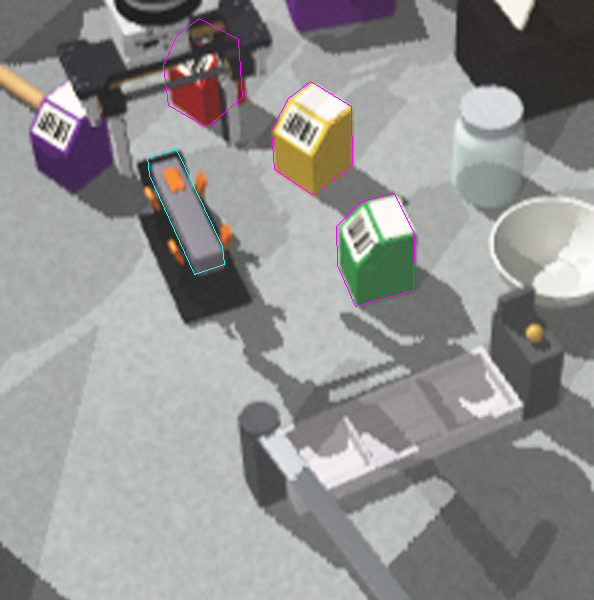

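```bash
python3 -c "
from plan import *
plan([(.6065,.050,.15,-.1,1,40,0),(.6065,.050,.05,-.1,1,25,2),(.6065,.050,.05,-.1,-1,25,10)])"
```

```text
t 37.0 pos [0.4461 0.1449 0.1709] rot [3.141 0.    1.571] gap 0.0941
[[[-0.26,0.45,0.06],[0,0,0.044],1],[[-0.2,0.47,0.06],[0,0,0.045],1],[[-0.13,0.51,0.05],[0,0,0.044],1],[[-0.07,0.51,0.06],[0,0,0.044],1],[[0.02,0.52,0.06],[0,0,0.045],1]]
[[[0.08,0.51,0.06],[0,0,0.044],1],[[0.15,0.49,0.06],[0,0,0.044],1],[[0.22,0.47,0.05],[0,0,0.045],1],[[0.29,0.43,0.06],[0,0,0.044],1],[[0.34,0.39,0.06],[0,0,0.044],1]]
[[[0.39,0.34,0.06],[0,0,0.045],1],[[0.44,0.28,0.06],[0,0,0.044],1],[[0,0,0.83],[0,0,0],1],[[0,0,0.84],[0,0,0],1],[[0,0,0.83],[0,0,0],1]]
[[[0,0,0.83],[0,0,0],1],[[0,0,0],[0,0,0],1],[[0,0,0],[0,0,0],1],[[0,0,0],[0,0,0],-1],[[0,0,0],[0,0,0],-1]]
[[[0,0,0],[0,0,0],-1],[[0,0,0],[0,0,0],-1],[[0,0,0],[0,0,0],-1],[[0,0,0],[0,0,0],-1],[[0,0,0],[0,0,0],-1]]
[[[0,0,0],[0,0,0],-1],[[0,0,0],[0,0,0],-1],[[0,0,0],[0,0,0],-1],[[0,0,0],[0,0,0],-1],[[0,0,0],[0,0,0],-1]]
```

Request:
apply_moves([
  [[-0.26,0.45,0.06],[0,0,0.044],1],
  [[-0.2,0.47,0.06],[0,0,0.045],1],
  [[-0.13,0.51,0.05],[0,0,0.044],1],
  [[-0.07,0.51,0.06],[0,0,0.044],1],
  [[0.02,0.52,0.06],[0,0,0.045],1],
])

```text
time_s: 37.5
tool_pos: [0.5136, 0.1051, 0.1621]
tcp_rot: [3.142, -0.0, 0.868]
ft_force: [0.5, -0.2, -0.3]
finger_gap: 0.0942
grip_force: 0.0
```

Request:
apply_moves([
  [[0.08,0.51,0.06],[0,0,0.044],1],
  [[0.15,0.49,0.06],[0,0,0.044],1],
  [[0.22,0.47,0.05],[0,0,0.045],1],
  [[0.29,0.43,0.06],[0,0,0.044],1],
  [[0.34,0.39,0.06],[0,0,0.044],1],
])

```text
time_s: 38.0
tool_pos: [0.5803, 0.0656, 0.1533]
tcp_rot: [-3.142, 0.0, 0.174]
ft_force: [-0.6, -0.1, -0.4]
finger_gap: 0.0941
grip_force: 0.0
```

Request:
apply_moves([
  [[0.39,0.34,0.06],[0,0,0.045],1],
  [[0.44,0.28,0.06],[0,0,0.044],1],
  [[0,0,0],[0,0,0],1],
  [[0,0,0.83],[0,0,0],1],
  [[0,0,0.83],[0,0,0],1],
])

```text
time_s: 38.5
tool_pos: [0.6071, 0.0504, 0.1006]
tcp_rot: [-3.141, -0.002, -0.097]
ft_force: [-0.8, -0.2, 0.0]
finger_gap: 0.0942
grip_force: 0.0
```

Request:
apply_moves([
  [[0,0,0.83],[0,0,0],1],
  [[0,0,0.83],[0,0,0],1],
  [[0,0,0],[0,0,0],1],
  [[0,0,0],[0,0,0],1],
  [[0,0,0],[0,0,0],-1],
])

```text
time_s: 39.0
tool_pos: [0.6078, 0.0502, 0.0521]
tcp_rot: [-3.141, -0.003, -0.099]
ft_force: [0.1, -0.1, 0.3]
finger_gap: 0.089
grip_force: 0.0
```

Request:
apply_moves([
  [[0,0,0],[0,0,0],-1],
  [[0,0,0],[0,0,0],-1],
  [[0,0,0],[0,0,0],-1],
  [[0,0,0],[0,0,0],-1],
  [[0,0,0],[0,0,0],-1],
])

```text
time_s: 39.5
tool_pos: [0.6068, 0.05, 0.0506]
tcp_rot: [3.141, -0.0, -0.1]
ft_force: [-0.4, -0.6, 2.9]
finger_gap: 0.0557
grip_force: 30.0
```

Request:
apply_moves([
  [[0,0,0],[0,0,0],-1],
  [[0,0,0],[0,0,0],-1],
  [[0,0,0],[0,0,0],-1],
  [[0,0,-0.3],[0,0,0],-1],
  [[0,0,-0.5],[0,0,0],-1],
])

```text
time_s: 40.0
tool_pos: [0.6047, 0.0503, 0.073]
tcp_rot: [-3.142, 0.004, -0.1]
ft_force: [-0.3, -0.2, -2.7]
finger_gap: 0.0556
grip_force: 30.0
```

```bash
python3 - <<'E'
from plan import *
ps=pair(); p,r=pose(); print(p,r.as_euler('xyz'))
for i,c in enumerate(ps):
    l=finder.outline_of(c,"tub_green"); print(i,[(np.round(d["rect"]),round(d["score"],2)) for d in l[:2]])
    if l: print(fit([c],[l[0]["mask"]],TUB,(.6065,.05,-.1,p[2]-.05)), fit([c],[l[0]["mask"]],TUB-[0,0,-(p[2]-.05)],(.6065,.05,-.1)))
plan([(.6065,.050,.18,-.05,-1,25,0),(.613,-.1274,.18,.055,-1,25,4)])
E
```

```text
[0.60862417 0.05008365 0.07691722] [-3.14125752 -0.00494178 -0.1000096 ]
0 [(array([301., 220., 322., 228.]), 0.6)]
(array([ 0.60612171,  0.05939588,  0.22845599, -0.01083435]), np.float64(0.8428290766208252)) (array([0.6005798 , 0.05139933, 0.02309756]), np.float64(0.8455598455598455))
1 [(array([322., 222., 349., 256.]), 0.91), (array([169., 158., 210., 190.]), 0.44)]
(array([ 0.60715796,  0.04725633, -0.16145328,  0.02376611]), np.float64(0.49446122860020136)) (array([ 0.6072578 ,  0.0465491 , -0.17584911]), np.float64(0.49395161290322576))
t 40.2 pos [0.6073 0.0501 0.0752] rot [-3.141e+00 -2.000e-03 -1.000e-01] gap 0.0556
[[[0,0,-0.7],[0,0,-0.003],-1],[[-0.01,0,-0.7],[0,0,-0.003],-1],[[0,0,-0.7],[0,0,-0.004],-1],[[0,0,-0.7],[0,0,-0.003],-1],[[-0.01,0.01,-0.69],[0,-0.001,-0.003],-1]]
[[[0.06,0.74,0],[0,0,-0.004],-1],[[0.06,0.73,0],[0,0,-0.004],-1],[[0.04,0.74,0],[0,0,-0.004],-1],[[0.04,0.74,0],[0,0,-0.005],-1],[[0.02,0.74,0],[0,0,-0.004],-1]]
[[[0.02,0.74,0],[0,0,-0.004],-1],[[0.01,0.74,0],[0,0,-0.004],-1],[[-0.01,0.74,0],[0,0,-0.004],-1],[[0,0,0],[0,0,0],-1],[[0,0,0],[0,0,0],-1]]
[[[0,0,0],[0,0,0],-1],[[0,0,0],[0,0,0],-1],[[0,0,0],[0,0,0],-1],[[0,0,0],[0,0,0],-1],[[0,0,0],[0,0,0],-1]]
```

Request:
apply_moves([
  [[0,0,-0.7],[0,0,-0.003],-1],
  [[-0.01,0,-0.7],[0,0,-0.003],-1],
  [[0,0,-0.7],[0,0,-0.004],-1],
  [[0,0,-0.7],[0,0,-0.003],-1],
  [[-0.01,0,-0.7],[0,0,-0.003],-1],
])

```text
time_s: 40.7
tool_pos: [0.6054, 0.0502, 0.1794]
tcp_rot: [-3.142, 0.001, -0.049]
ft_force: [-0.9, 0.4, -1.4]
finger_gap: 0.0557
grip_force: 30.0
```

```bash
python3 - <<'E'
from plan import *
ps=pair()
C={0:{(1,1):(459,110),(1,-1):(526,105),(-1,1):(470,308)},1:{(1,1):(484,348),(1,-1):(523,402)}}
off=[(185,165),(195,150)]
for i,d in C.items():
    for k,v in d.items(): print(i,k,atz(ps[i],np.array(v)/2.7+off[i],.022).round(4), "pred",place(np.array([[.114*k[0],.038*k[1],.022]]),(.545,-.128,.055)).round(4))
ims=[]
qq=[(.545,-.128,.055)]
for c,o in((ps[0],(345,190)),(ps[1],(280,245))):
    im=cv2.resize(c["color"][o[1]:o[1]+100,o[0]:o[0]+(60,130)[len(ims)],::-1],None,fx=6,fy=6,interpolation=cv2.INTER_CUBIC)
    for q in qq:
        for a,b,z in((.114,.038,.022),):
            P=place(np.array([[-a,-b,z],[a,-b,z],[a,b,z],[-a,b,z]]),q); im=cv2.polylines(im,[np.int32((proj(c,P)-o+.5)*6)],True,(0,0,255),1)
        P=place(np.array([[s*.037,y,.022] for s in(-1,1) for y in(-.033,.033)]),q); u=np.int32((proj(c,P)-o+.5)*6)
        cv2.line(im,u[0].tolist(),u[1].tolist(),(0,255,0),1); cv2.line(im,u[2].tolist(),u[3].tolist(),(0,255,0),1)
    ims.append(im)
cv2.imwrite("pics/c1.png",cv2.resize(np.hstack([ims[0],ims[1]]),None,fx=.7,fy=.7)) 
E
```

```text
0 (1, 1) [ 0.6512 -0.0842  0.022 ] pred [[ 0.6567 -0.0838  0.022 ]]
0 (1, -1) [ 0.6583 -0.1612  0.022 ] pred [[ 0.6609 -0.1597  0.022 ]]
0 (-1, 1) [ 0.4247 -0.0962  0.022 ] pred [[ 0.4291 -0.0963  0.022 ]]
1 (1, 1) [ 0.657  -0.0879  0.022 ] pred [[ 0.6567 -0.0838  0.022 ]]
1 (1, -1) [ 0.6615 -0.1581  0.022 ] pred [[ 0.6609 -0.1597  0.022 ]]
```

View pics/c1.png

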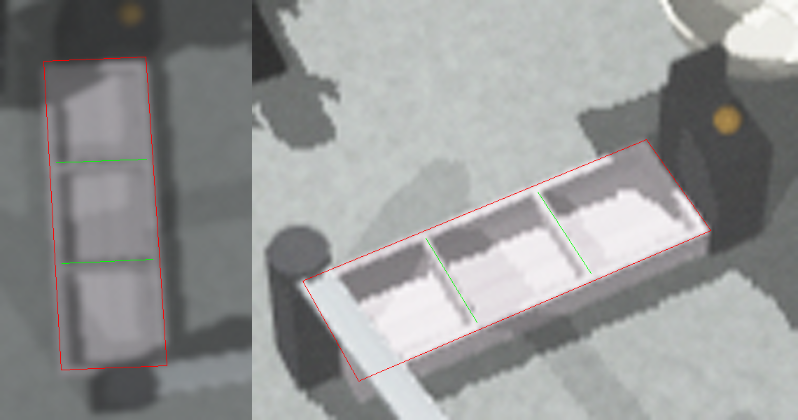

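```bash
python3 -c "
from plan import *
plan([(.6179,-.1239,.18,.055,-1,25,4)])"
```

```text
t 40.8 pos [0.6082 0.0501 0.1825] rot [ 3.142 -0.007 -0.05 ] gap 0.0559
[[[0.09,0.83,0.01],[0,0,-0.005],-1],[[0.07,0.82,0.02],[0,-0.001,-0.005],-1],[[0.06,0.83,0.01],[0,0,-0.004],-1],[[0.05,0.83,0.01],[0,0,-0.005],-1],[[0.04,0.83,0.01],[0,-0.001,-0.005],-1]]
[[[0.03,0.83,0.02],[0,0,-0.005],-1],[[0.01,0.82,0.01],[0,0,-0.004],-1],[[0,0,0],[0,0,0],-1],[[0,0,0],[0,0,0],-1],[[0,0,0],[0,0,0],-1]]
[[[0,0,0],[0,0,0],-1],[[0,0,0],[0,0,0],-1],[[0,0,0],[0,0,0],-1],[[0,0,0],[0,0,0],-1],[[0,0,0],[0,0,0],-1]]
```

Request:
apply_moves([
  [[0.1,0.83,0],[0,0,-0.005],-1],
  [[0.09,0.82,0],[0,0,-0.005],-1],
  [[0.08,0.83,0],[0,0,-0.004],-1],
  [[0.06,0.83,0],[0,0,-0.005],-1],
  [[0.05,0.83,0],[0,0,-0.005],-1],
])

```text
time_s: 41.3
tool_pos: [0.6139, -0.0749, 0.1771]
tcp_rot: [-3.141, 0.003, 0.026]
ft_force: [0.4, -0.2, -1.9]
finger_gap: 0.0559
grip_force: 30.0
```

Request:
apply_moves([
  [[0.03,0.83,0],[0,0,-0.005],-1],
  [[0.01,0.82,0],[0,0,-0.004],-1],
  [[0,0,0],[0,0,0],-1],
  [[0,0,0],[0,0,0],-1],
  [[0,0,0],[0,0,0],-1],
])

```text
time_s: 41.8
tool_pos: [0.6172, -0.1226, 0.1781]
tcp_rot: [-3.14, 0.002, 0.054]
ft_force: [0.4, -0.4, -2.6]
finger_gap: 0.0558
grip_force: 30.0
```

Request:
apply_moves([
  [[0,0,0],[0,0,0],-1],
  [[0,0,0],[0,0,0],-1],
  [[0,0,0],[0,0,0],-1],
  [[0,0,0],[0,0,0],-1],
  [[0,0,0],[0,0,0],-1],
])

```text
time_s: 42.3
tool_pos: [0.6179, -0.1235, 0.1794]
tcp_rot: [3.142, -0.0, 0.054]
ft_force: [-0.6, -0.4, -1.9]
finger_gap: 0.0555
grip_force: 30.0
```

```bash
python3 - <<'E'
from plan import *
c=vision.snapshot("side"); p,r=pose(); print(p.round(4),r.as_euler('xyz').round(3)); o=np.array([300,180])
im=cv2.resize(c["color"][180:330,300:450,::-1],None,fx=4,fy=4,interpolation=cv2.INTER_CUBIC)
yaw=r.as_euler('xyz')[2]
for q,col in(((p[0],p[1],yaw,p[2]-.0506),(255,0,255)),):
    u=np.int32((proj(c,place(TUB,q))-o+.5)*4)
    for a,b in((0,1),(1,2),(2,3),(3,4),(4,0)): cv2.line(im,u[a].tolist(),u[b].tolist(),col,1); cv2.line(im,u[a+5].tolist(),u[b+5].tolist(),col,1)
cv2.imwrite("pics/d1.png",im)
plan([(.6179,-.1239,.075,.055,-1,20,1),(.6179,-.1239,.0575,.055,-1,4,4)])
E
```

```text
[ 0.6178 -0.1236  0.1793] [ 3.142 -0.     0.054]
t 42.35 pos [ 0.6178 -0.1236  0.1793] rot [ 3.142 -0.     0.054] gap 0.0562
[[[0,0,0.58],[0,0,0],-1],[[0,0,0.58],[0,0,0],-1],[[0,0,0.58],[0,0,0],-1],[[0,0.01,0.58],[0,0,0],-1],[[0,0,0.58],[0,0,0],-1]]
[[[0,0,0.58],[0,0,0],-1],[[0,0,0],[0,0,0],-1],[[0,0,0.12],[0,0,0],-1],[[0,0,0.11],[0,0,0],-1],[[0,0,0.12],[0,0,0],-1]]
[[[0,0,0.12],[0,0,0],-1],[[0,0,0.11],[0,0,0],-1],[[0,0,0],[0,0,0],-1],[[0,0,0],[0,0,0],-1],[[0,0,0],[0,0,0],-1]]
[[[0,0,0],[0,0,0],-1],[[0,0,0],[0,0,0],-1],[[0,0,0],[0,0,0],-1],[[0,0,0],[0,0,0],-1],[[0,0,0],[0,0,0],-1]]
```

View pics/d1.png

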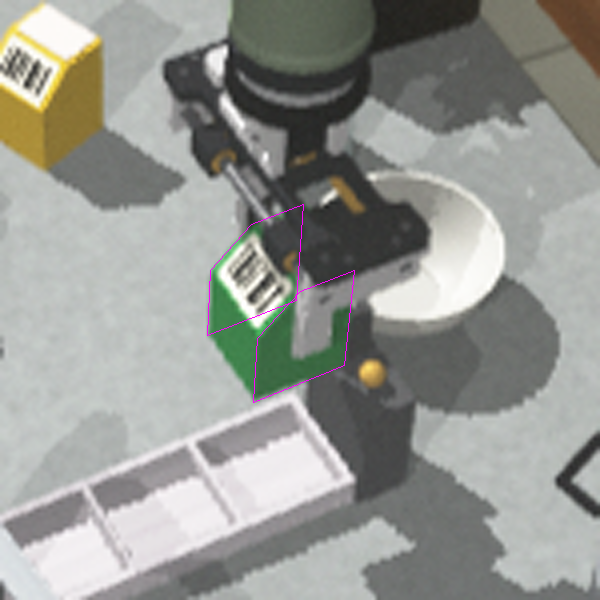

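Request:
apply_moves([
  [[0,0,0.58],[0,0,0],-1],
  [[0,0,0.58],[0,0,0],-1],
  [[0,0,0.58],[0,0,0],-1],
  [[0,0,0.58],[0,0,0],-1],
  [[0,0,0.58],[0,0,0],-1],
])

```text
time_s: 42.85
tool_pos: [0.6179, -0.1238, 0.0917]
tcp_rot: [3.141, -0.0, 0.054]
ft_force: [0.0, -0.2, -1.7]
finger_gap: 0.0559
grip_force: 30.0
```

Request:
apply_moves([
  [[0,0,0.58],[0,0,0],-1],
  [[0,0,0],[0,0,0],-1],
  [[0,0,0.12],[0,0,0],-1],
  [[0,0,0.12],[0,0,0],-1],
  [[0,0,0.12],[0,0,0],-1],
])

```text
time_s: 43.35
tool_pos: [0.6187, -0.124, 0.0651]
tcp_rot: [3.141, -0.002, 0.054]
ft_force: [0.4, -0.0, -1.8]
finger_gap: 0.0556
grip_force: 30.0
```

Request:
apply_moves([
  [[0,0,0.12],[0,0,0],-1],
  [[0,0,0.1],[0,0,0],-1],
  [[0,0,0],[0,0,0],-1],
  [[0,0,0],[0,0,0],-1],
  [[0,0,0],[0,0,0],-1],
])

```text
time_s: 43.85
tool_pos: [0.6179, -0.1238, 0.0576]
tcp_rot: [3.141, -0.0, 0.054]
ft_force: [1.3, 0.4, -1.8]
finger_gap: 0.056
grip_force: 30.0
```

Request:
apply_moves([
  [[0,0,0],[0,0,0],1],
  [[0,0,0],[0,0,0],1],
  [[0,0,0],[0,0,0],1],
  [[0,0,0],[0,0,0],1],
  [[0,0,0],[0,0,0],1],
])

```text
time_s: 44.35
tool_pos: [0.6179, -0.1238, 0.0577]
tcp_rot: [3.141, -0.0, 0.054]
ft_force: [-0.3, 0.8, 0.2]
finger_gap: 0.0918
grip_force: 0.0
```

Request:
apply_moves([
  [[0,0,0],[0,0,0],1],
  [[0,0,-0.3],[0,0,0],1],
  [[0,0,-0.9],[0,0,0],1],
  [[0,0,-1],[0,0,0],1],
  [[0,0,-1],[0,0,0],1],
])

```text
time_s: 44.85
tool_pos: [0.6177, -0.1237, 0.1549]
tcp_rot: [-3.142, 0.0, 0.054]
ft_force: [0.9, -0.1, 0.4]
finger_gap: 0.0944
grip_force: 0.0
```

Request:
apply_moves([
  [[0,0,-0.8],[0,0,0],1],
  [[0,0,0],[0,0,0],1],
  [[0,0,0],[0,0,0],1],
  [[0,0,0],[0,0,0],1],
  [[0,0,0],[0,0,0],1],
])

```text
time_s: 45.35
tool_pos: [0.6165, -0.1233, 0.1751]
tcp_rot: [-3.14, 0.004, 0.054]
ft_force: [-0.5, 0.0, -0.0]
finger_gap: 0.0939
grip_force: 0.0
```

```bash
python3 - <<'E'
from plan import *
ps=pair()
for n,q0 in dict(tub_yellow=(.6075,.217,.43,0),tub_red=(.542,.360,.335,0),tub_green=(.618,-.124,.055,.006)).items():
    ms=[]
    for c in ps:
        l=[d for d in finder.outline_of(c,n) if np.linalg.norm((np.array(d["rect"][:2])+d["rect"][2:])/2-proj(c,[q0[0],q0[1],.042+q0[3]])[0])<25]; ms.append(l[0]["mask"] if l else None)
    if all(m is not None for m in ms): print(n,[np.round(v,4) for v in fit(ps,ms,TUB+[0,0,q0[3]],q0[:3])])
    for i,m in enumerate(ms):
        if m is not None: print(n,i,[np.round(v,4) for v in fit([ps[i]],[m],TUB+[0,0,q0[3]],q0[:3])])
plan([(.609,.217,.17,.43,1,35,1),(.609,.217,.0506,.43,1,25,1)])
E
```

```text
tub_yellow [array([0.6093, 0.2169, 0.4559]), np.float64(0.2032)]
tub_yellow 0 [array([0.6064, 0.2166, 0.4806]), np.float64(0.0835)]
tub_yellow 1 [array([0.6092, 0.2151, 0.4278]), np.float64(0.0772)]
tub_red 0 [array([0.5398, 0.3589, 0.3517]), np.float64(0.0377)]
tub_green 1 [array([ 0.6185, -0.1251, -0.035 ]), np.float64(0.1182)]
t 45.75 pos [ 0.6177 -0.1237  0.1772] rot [-3.141  0.     0.054] gap 0.0939
[[[0.03,-0.95,0.02],[0,0,-0.01],1],[[0.05,-0.94,0.02],[0,0,-0.01],1],[[0.09,-0.94,0.02],[0,0,-0.01],1],[[0.12,-0.94,0.02],[0,0,-0.01],1],[[0.14,-0.94,0.02],[0,0,-0.01],1]]
[[[0.17,-0.93,0.02],[0,0,-0.01],1],[[0.21,-0.92,0.02],[0,0,-0.01],1],[[0.23,-0.92,0.02],[0,0,-0.01],1],[[0.26,-0.91,0.02],[0,0,-0.01],1],[[0.29,-0.9,0.02],[0,0,-0.01],1]]
[[[0.32,-0.9,0.02],[0,0,-0.01],1],[[0.35,-0.88,0.02],[0,0,-0.01],1],[[0,0,0],[0,0,0],1],[[0,0,0.8],[0,0,0],1],[[0,0,0.79],[0,0,0],1]]
[[[0,0,0.8],[0,0,0],1],[[0,0,0.8],[0,0,0],1],[[0,0,0.79],[0,0,0],1],[[0,0,0],[0,0,0],1],[[0,0,0],[0,0,0],1]]
```

Request:
apply_moves([
  [[0.03,-0.95,0.02],[0,0,-0.01],1],
  [[0.05,-0.94,0.02],[0,0,-0.01],1],
  [[0.09,-0.94,0.02],[0,0,-0.01],1],
  [[0.12,-0.94,0.02],[0,0,-0.01],1],
  [[0.14,-0.94,0.02],[0,0,-0.01],1],
])

```text
time_s: 46.25
tool_pos: [0.6142, 0.0193, 0.1746]
tcp_rot: [3.141, -0.0, 0.212]
ft_force: [0.2, 0.3, 0.5]
finger_gap: 0.0943
grip_force: 0.0
```

Request:
apply_moves([
  [[0.17,-0.93,0.02],[0,0,-0.01],1],
  [[0.21,-0.92,0.02],[0,0,-0.01],1],
  [[0.23,-0.92,0.02],[0,0,-0.01],1],
  [[0.26,-0.91,0.02],[0,0,-0.01],1],
  [[0.29,-0.9,0.02],[0,0,-0.01],1],
])

```text
time_s: 46.75
tool_pos: [0.6104, 0.1613, 0.1716]
tcp_rot: [3.141, -0.0, 0.369]
ft_force: [-0.1, -0.0, 0.1]
finger_gap: 0.0942
grip_force: 0.0
```

Request:
apply_moves([
  [[0.32,-0.9,0.02],[0,0,-0.012],1],
  [[0.35,-0.88,0.02],[0,0,-0.012],1],
  [[0,0,0],[0,0,0],1],
  [[0,0,0.8],[0,0,0],1],
  [[0,0,0.8],[0,0,0],1],
])

```text
time_s: 47.25
tool_pos: [0.6101, 0.2169, 0.1231]
tcp_rot: [3.14, -0.003, 0.443]
ft_force: [-0.4, 0.7, -0.6]
finger_gap: 0.094
grip_force: 0.0
```

Request:
apply_moves([
  [[0,0,0.8],[0,0,0],1],
  [[0,0,0.8],[0,0,0],1],
  [[0,0,0.78],[0,0,0],1],
  [[0,0,0],[0,0,0],1],
  [[0,0,0],[0,0,0],1],
])

```text
time_s: 47.75
tool_pos: [0.6089, 0.2164, 0.0508]
tcp_rot: [3.142, 0.001, 0.443]
ft_force: [0.3, 0.0, 1.5]
finger_gap: 0.094
grip_force: 0.0
```

Request:
apply_moves([
  [[0,0,0],[0,0,0],-1],
  [[0,0,0],[0,0,0],-1],
  [[0,0,0],[0,0,0],-1],
  [[0,0,0],[0,0,0],-1],
  [[0,0,0],[0,0,0],-1],
])

```text
time_s: 48.25
tool_pos: [0.6092, 0.2172, 0.0513]
tcp_rot: [3.141, -0.001, 0.444]
ft_force: [-0.0, -0.0, -0.6]
finger_gap: 0.0573
grip_force: 0.0
```

Request:
apply_moves([
  [[0,0,0],[0,0,0],-1],
  [[0,0,0],[0,0,0],-1],
  [[0,0,0],[0,0,0],-1],
  [[0,0,0],[0,0,0],-1],
  [[0,0,0],[0,0,0],-1],
])

```text
time_s: 48.75
tool_pos: [0.6091, 0.2172, 0.0512]
tcp_rot: [3.142, -0.0, 0.443]
ft_force: [-1.2, 0.6, 3.4]
finger_gap: 0.0563
grip_force: 29.8
```

```bash
python3 - <<'E'
from plan import *
p,r=pose()
plan([(p[0],p[1],.18,.44,-1,25,1),(.545,-.128,.18,.055,-1,27,3)])
E
```

```text
t 48.75 pos [0.6091 0.2172 0.0512] rot [ 3.142 -0.     0.443] gap 0.0563
[[[0,0,-0.72],[0,0,0],-1],[[0,0,-0.71],[0,0,0],-1],[[0,0,-0.72],[0,0,0.001],-1],[[0,0,-0.71],[0,0,0],-1],[[0,0,-0.72],[0,0,0],-1]]
[[[0,0,-0.71],[0,0,0],-1],[[0,0,0],[0,0,0],-1],[[-0.49,0.68,0],[0,0,0.009],-1],[[-0.47,0.69,0],[0,0,0.009],-1],[[-0.45,0.71,0],[0,0,0.008],-1]]
[[[-0.43,0.71,0],[0,0,0.009],-1],[[-0.41,0.73,0],[0,0,0.009],-1],[[-0.39,0.74,0],[0,0,0.009],-1],[[-0.37,0.75,0],[0,0,0.008],-1],[[-0.35,0.76,0],[0,0,0.009],-1]]
[[[-0.33,0.77,0],[0,0,0.009],-1],[[-0.3,0.77,0],[0,0,0.009],-1],[[-0.29,0.79,0],[0,0,0.008],-1],[[-0.26,0.79,0],[0,0,0.009],-1],[[-0.25,0.8,0],[0,0,0.009],-1]]
[[[-0.21,0.81,0],[0,0,0.009],-1],[[0,0,0],[0,0,0],-1],[[0,0,0],[0,0,0],-1],[[0,0,0],[0,0,0],-1],[[0,0,0],[0,0,0],-1]]
```

Request:
apply_moves([
  [[0,0,-0.72],[0,0,0],-1],
  [[0,0,-0.71],[0,0,0],-1],
  [[0,0,-0.72],[0,0,0],-1],
  [[0,0,-0.71],[0,0,0],-1],
  [[0,0,-0.72],[0,0,0],-1],
])

```text
time_s: 49.25
tool_pos: [0.6077, 0.2167, 0.1569]
tcp_rot: [-3.141, 0.003, 0.443]
ft_force: [-0.4, -0.2, -3.6]
finger_gap: 0.0562
grip_force: 29.8
```

Request:
apply_moves([
  [[0,0,-0.71],[0,0,0],-1],
  [[0,0,0],[0,0,0],-1],
  [[-0.49,0.68,0],[0,0,0.009],-1],
  [[-0.47,0.69,0],[0,0,0.009],-1],
  [[-0.45,0.71,0],[0,0,0.008],-1],
])

```text
time_s: 49.75
tool_pos: [0.5936, 0.1422, 0.1766]
tcp_rot: [-3.141, 0.004, 0.361]
ft_force: [0.5, 0.4, -2.7]
finger_gap: 0.0565
grip_force: 29.8
```

Request:
apply_moves([
  [[-0.43,0.71,0],[0,0,0.009],-1],
  [[-0.41,0.73,0],[0,0,0.009],-1],
  [[-0.39,0.74,0],[0,0,0.009],-1],
  [[-0.37,0.75,0],[0,0,0.008],-1],
  [[-0.35,0.76,0],[0,0,0.009],-1],
])

```text
time_s: 50.25
tool_pos: [0.5711, 0.0188, 0.1768]
tcp_rot: [-3.14, 0.004, 0.223]
ft_force: [-0.4, -0.2, -2.8]
finger_gap: 0.0561
grip_force: 29.8
```

Request:
apply_moves([
  [[-0.33,0.77,0],[0,0,0.009],-1],
  [[-0.3,0.77,0],[0,0,0.009],-1],
  [[-0.29,0.79,0],[0,0,0.008],-1],
  [[-0.26,0.79,0],[0,0,0.009],-1],
  [[-0.25,0.8,0],[0,0,0.009],-1],
])

```text
time_s: 50.75
tool_pos: [0.5486, -0.1041, 0.1769]
tcp_rot: [-3.14, 0.004, 0.084]
ft_force: [0.5, -0.4, -3.1]
finger_gap: 0.0559
grip_force: 29.8
```

Request:
apply_moves([
  [[-0.21,0.81,0],[0,0,0.009],-1],
  [[0,0,0],[0,0,0],-1],
  [[0,0,0],[0,0,0],-1],
  [[0,0,0],[0,0,0],-1],
  [[0,0,0],[0,0,0],-1],
])

```text
time_s: 51.25
tool_pos: [0.5459, -0.1272, 0.1789]
tcp_rot: [-3.141, 0.001, 0.058]
ft_force: [-0.3, -0.4, -3.2]
finger_gap: 0.0559
grip_force: 29.8
```

```bash
cat > hov.py <<'E'
from plan import *
import sys
n,x,y,f=sys.argv[1],float(sys.argv[2]),float(sys.argv[3]),sys.argv[4]
c=vision.snapshot("side"); p,r=pose(); o=np.array([260,180])
im=cv2.resize(c["color"][180:330,260:410,::-1],None,fx=4,fy=4,interpolation=cv2.INTER_CUBIC)
q=(p[0],p[1],r.as_euler('xyz')[2],p[2]-.0506)
u=np.int32((proj(c,place(TUB,q))-o+.5)*4)
for a,b in((0,1),(1,2),(2,3),(3,4),(4,0)): cv2.line(im,u[a].tolist(),u[b].tolist(),(255,0,255),1); cv2.line(im,u[a+5].tolist(),u[b+5].tolist(),(255,0,255),1)
cv2.imwrite(f"pics/{f}.png",im)
plan([(x,y,.075,.055,-1,20,1),(x,y,.0578,.055,-1,4,3)])
E
python3 hov.py yellow .544 -.128 d2
```

```text
t 51.3 pos [ 0.5461 -0.1273  0.1791] rot [-3.141e+00  1.000e-03  5.800e-02] gap 0.0563
[[[-0.01,0,0.58],[0,0,0],-1],[[-0.01,0.01,0.58],[0,0,0],-1],[[-0.01,0,0.58],[0,0,0.001],-1],[[-0.02,0,0.57],[0,0,0],-1],[[-0.01,0.01,0.58],[0,0,0],-1]]
[[[-0.01,0,0.58],[0,0,0],-1],[[0,0,0],[0,0,0],-1],[[0,0,0.11],[0,0,0],-1],[[0,0,0.12],[0,0,0],-1],[[0,0,0.11],[0,0,0],-1]]
[[[0,0,0.12],[0,0,0],-1],[[0,0,0.11],[0,0,0],-1],[[0,0,0],[0,0,0],-1],[[0,0,0],[0,0,0],-1],[[0,0,0],[0,0,0],-1]]
```

View pics/d2.png

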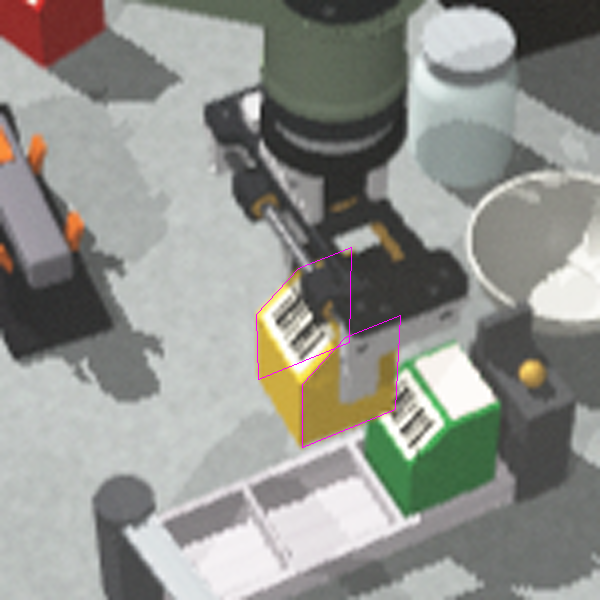

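Request:
apply_moves([
  [[-0.01,0,0.58],[0,0,0],-1],
  [[-0.01,0.01,0.58],[0,0,0],-1],
  [[-0.01,0,0.58],[0,0,0.001],-1],
  [[-0.01,0,0.58],[0,0,0],-1],
  [[-0.01,0.01,0.58],[0,0,0],-1],
])

```text
time_s: 51.8
tool_pos: [0.5449, -0.1282, 0.092]
tcp_rot: [3.141, -0.0, 0.055]
ft_force: [-1.3, 0.1, -3.1]
finger_gap: 0.0562
grip_force: 29.8
```

Request:
apply_moves([
  [[-0.01,0,0.58],[0,0,0],-1],
  [[0,0,0],[0,0,0],-1],
  [[0,0,0.11],[0,0,0],-1],
  [[0,0,0.12],[0,0,0],-1],
  [[0,0,0.11],[0,0,0],-1],
])

```text
time_s: 52.3
tool_pos: [0.5453, -0.1292, 0.0658]
tcp_rot: [3.141, -0.002, 0.054]
ft_force: [0.2, -0.8, -4.1]
finger_gap: 0.0561
grip_force: 29.8
```

Request:
apply_moves([
  [[0,0,0.12],[0,0,0],-1],
  [[0,0,0.1],[0,0,0],-1],
  [[0,0,0],[0,0,0],-1],
  [[0,0,0],[0,0,0],-1],
  [[0,0,0],[0,0,0],-1],
])

```text
time_s: 52.8
tool_pos: [0.5445, -0.129, 0.0585]
tcp_rot: [3.141, -0.0, 0.054]
ft_force: [-0.3, 1.1, -3.4]
finger_gap: 0.056
grip_force: 29.8
```

Request:
apply_moves([
  [[0,0,0],[0,0,0],1],
  [[0,0,0],[0,0,0],1],
  [[0,0,0],[0,0,0],1],
  [[0,0,0],[0,0,0],1],
  [[0,0,0],[0,0,0],1],
])

```text
time_s: 53.3
tool_pos: [0.5446, -0.1291, 0.0586]
tcp_rot: [3.141, -0.0, 0.054]
ft_force: [0.3, -0.4, 0.2]
finger_gap: 0.0922
grip_force: 0.0
```

Request:
apply_moves([
  [[0,0,0],[0,0,0],1],
  [[0,0,-0.3],[0,0,0],1],
  [[0,0,-0.9],[0,0,0],1],
  [[0,0,-1],[0,0,0],1],
  [[0,0,-1],[0,0,0],1],
])

```text
time_s: 53.8
tool_pos: [0.5442, -0.1289, 0.1558]
tcp_rot: [-3.141, 0.0, 0.054]
ft_force: [-0.1, -0.5, -0.1]
finger_gap: 0.0944
grip_force: 0.0
```

Request:
apply_moves([
  [[0,0,-0.8],[0,0,0],1],
  [[0,0,0],[0,0,0],1],
  [[0,0,0],[0,0,0],1],
  [[0,0,0],[0,0,0],1],
  [[0,0,0],[0,0,0],1],
])

```text
time_s: 54.3
tool_pos: [0.5431, -0.1285, 0.1763]
tcp_rot: [-3.14, 0.003, 0.054]
ft_force: [-0.8, -0.8, -0.6]
finger_gap: 0.0938
grip_force: 0.0
```

```bash
cat > tubs.py <<'E'
from plan import *
def tubs(Q):
    ps=pair()
    for n,q0 in Q.items():
        for i,c in enumerate(ps):
            l=[d for d in finder.outline_of(c,n) if np.linalg.norm((np.array(d["rect"][:2])+d["rect"][2:])/2-proj(c,[q0[0],q0[1],.042+q0[3]])[0])<40]
            if l: print(n,i,[np.round(v,4) for v in fit([c],[l[0]["mask"]],TUB+[0,0,q0[3]],q0[:3])])
    return ps
E
python3 - <<'E'
from tubs import *
tubs(dict(tub_red=(.542,.360,.335,0),tub_yellow=(.544,-.128,.055,.006),tub_green=(.618,-.124,.055,.006)))
plan([(.542,.3595,.17,.345,1,38,1),(.542,.3595,.0506,.345,1,25,1)])
E
```

```text
tub_red 0 [array([0.5742, 0.3774, 0.3144]), np.float64(0.0811)]
tub_red 1 [array([ 0.5674,  0.3544, -0.3317]), np.float64(0.7634)]
tub_yellow 0 [array([ 0.5314, -0.1312,  0.8306]), np.float64(0.5245)]
tub_yellow 1 [array([ 0.5441, -0.1294, -0.0325]), np.float64(0.1043)]
tub_green 0 [array([ 0.6166, -0.1052, -0.481 ]), np.float64(0.9065)]
tub_green 1 [array([ 0.6251, -0.1239, -0.3908]), np.float64(0.1507)]
t 54.7 pos [ 0.5443 -0.1289  0.1782] rot [-3.141  0.     0.054] gap 0.0943
[[[0.05,-0.96,0.02],[0,0,-0.005],1],[[0.06,-0.95,0.01],[0,0,-0.006],1],[[0.08,-0.96,0.02],[0,0,-0.005],1],[[0.09,-0.95,0.01],[0,0,-0.006],1],[[0.12,-0.95,0.02],[0,0,-0.005],1]]
[[[0.13,-0.95,0.02],[0,0,-0.006],1],[[0.14,-0.95,0.01],[0,0,-0.005],1],[[0.16,-0.94,0.02],[0,0,-0.006],1],[[0.18,-0.94,0.02],[0,0,-0.005],1],[[0.19,-0.94,0.01],[0,0,-0.005],1]]
[[[0.21,-0.93,0.02],[0,0,-0.006],1],[[0.23,-0.94,0.01],[0,0,-0.005],1],[[0.24,-0.92,0.02],[0,0,-0.006],1],[[0.25,-0.93,0.02],[0,0,-0.005],1],[[0.28,-0.91,0.01],[0,0,-0.006],1]]
[[[0.29,-0.92,0.02],[0,0,-0.005],1],[[0.3,-0.9,0.01],[0,0,-0.006],1],[[0,0,0],[0,0,0],1],[[0,0,0.8],[0,0,0],1],[[0,0,0.79],[0,0,0],1]]
[[[0,0,0.8],[0,0,0],1],[[0,0,0.8],[0,0,0],1],[[0,0,0.79],[0,0,0],1],[[0,0,0],[0,0,0],1],[[0,0,0],[0,0,0],1]]
```

```bash
cat > red.py <<'E'
from tubs import *
ps=pair()
for n,c in zip(("top","side"),ps):
    print(n,proj(c,[.574,.377,.042]).round(),[(np.round(d["rect"]).tolist(),round(d["score"],2)) for d in finder.outline_of(c,"tub_red")[:3]],[(np.round(d["xy"]).tolist(),round(d["score"],2)) for d in finder.tip_of(c,"tub_red")[:3]])
    h=cv2.cvtColor(c["color"],cv2.COLOR_RGB2HSV); m=((h[...,0]<6)|(h[...,0]>174))&(h[...,1]>110)&(h[...,2]>50)
    k,l,s,_=cv2.connectedComponentsWithStats(m.astype(np.uint8)); print([x.tolist() for x in s[1:] if x[4]>30])
a=[cv2.resize(c["color"][o[1]:o[1]+110,o[0]:o[0]+110,::-1],(400,400),interpolation=cv2.INTER_CUBIC) for c,o in((ps[0],(160,180)),(ps[1],(220,120)))]
cv2.imwrite("pics/r1.png",np.hstack(a))
E
python3 red.py
```

```text
top [[203. 227.]] [([190.0, 212.0, 217.0, 241.0], 0.67), ([353.0, 186.0, 475.0, 279.0], 0.45)] [([208.0, 228.0], 0.94), ([277.0, 272.0], 0.7)]
[[199, 215, 17, 25, 71], [465, 262, 10, 8, 54], [604, 331, 26, 26, 452]]
side [[279. 170.]] [([271.0, 178.0, 289.0, 192.0], 0.53)] [([282.0, 179.0], 0.62)]
[[268, 176, 24, 13, 163], [352, 379, 11, 18, 163]]
```

```bash
python3 -c "
from plan import *
plan([(.40,.25,.18,.32,1,45,2)])"
```

```text
t 55.0 pos [ 0.5444 -0.129   0.1784] rot [ 3.142 -0.     0.054] gap 0.094
[[[-0.29,-0.92,0],[0,0,-0.006],1],[[-0.28,-0.92,-0.01],[0,0,-0.006],1],[[-0.26,-0.93,0],[0,0,-0.006],1],[[-0.24,-0.94,-0.01],[0,0,-0.006],1],[[-0.23,-0.94,0],[0,0,-0.006],1]]
[[[-0.21,-0.94,0],[0,0,-0.006],1],[[-0.18,-0.95,-0.01],[0,0,-0.006],1],[[-0.18,-0.95,0],[0,0,-0.006],1],[[-0.15,-0.95,0],[0,0,-0.006],1],[[-0.13,-0.96,-0.01],[0,0,-0.006],1]]
[[[-0.12,-0.96,0],[0,0,-0.007],1],[[-0.1,-0.96,-0.01],[0,0,-0.006],1],[[-0.07,-0.96,0],[0,0,-0.006],1],[[-0.06,-0.96,0],[0,0,-0.006],1],[[0,0,0],[0,0,0],1]]
[[[0,0,0],[0,0,0],1],[[0,0,0],[0,0,0],1],[[0,0,0],[0,0,0],1],[[0,0,0],[0,0,0],1],[[0,0,0],[0,0,0],1]]
```

Request:
apply_moves([
  [[-0.29,-0.92,0],[0,0,-0.006],1],
  [[-0.28,-0.92,0],[0,0,-0.006],1],
  [[-0.26,-0.93,0],[0,0,-0.006],1],
  [[-0.24,-0.94,0],[0,0,-0.006],1],
  [[-0.23,-0.94,0],[0,0,-0.006],1],
])

```text
time_s: 55.5
tool_pos: [0.4923, 0.0074, 0.1785]
tcp_rot: [3.142, -0.0, 0.149]
ft_force: [0.2, 0.6, -0.5]
finger_gap: 0.0938
grip_force: 0.0
```

Request:
apply_moves([
  [[-0.21,-0.94,0],[0,0,-0.006],1],
  [[-0.18,-0.95,0],[0,0,-0.006],1],
  [[-0.18,-0.95,0],[0,0,-0.006],1],
  [[-0.15,-0.95,0],[0,0,-0.006],1],
  [[-0.13,-0.96,0],[0,0,-0.006],1],
])

```text
time_s: 56.0
tool_pos: [0.4409, 0.1428, 0.1786]
tcp_rot: [3.142, -0.001, 0.243]
ft_force: [0.2, 0.4, 0.0]
finger_gap: 0.0942
grip_force: 0.0
```

Request:
apply_moves([
  [[-0.12,-0.96,0],[0,0,-0.007],1],
  [[-0.1,-0.96,0],[0,0,-0.006],1],
  [[-0.07,-0.96,0],[0,0,-0.006],1],
  [[-0.06,-0.96,0],[0,0,-0.006],1],
  [[0,0,0],[0,0,0],1],
])

```text
time_s: 56.5
tool_pos: [0.399, 0.2522, 0.1785]
tcp_rot: [-3.141, -0.0, 0.325]
ft_force: [-0.3, -0.5, 0.9]
finger_gap: 0.0939
grip_force: 0.0
```

```bash
python3 red.py; python3 - <<'E'
from tubs import *
tubs(dict(tub_red=(.572,.377,.315,0),tub_yellow=(.544,-.128,.055,.006),tub_green=(.618,-.124,.055,.006)))
plan([(.573,.377,.17,.32,1,38,1),(.573,.377,.0506,.32,1,25,1)])
E
```

```text
top [[203. 227.]] [([188.0, 213.0, 215.0, 239.0], 0.7), ([362.0, 227.0, 381.0, 254.0], 0.31)] [([373.0, 245.0], 0.64)]
[[199, 216, 17, 24, 76], [464, 262, 11, 8, 65], [604, 331, 26, 26, 451]]
side [[279. 170.]] [([282.0, 256.0, 408.0, 400.0], 0.57)] [([285.0, 177.0], 0.76), ([341.0, 310.0], 0.47)]
[[266, 155, 29, 34, 516], [352, 378, 12, 19, 177]]
tub_red 0 [array([0.5744, 0.3755, 0.3468]), np.float64(0.0946)]
tub_red 1 [array([0.5779, 0.3777, 0.2127]), np.float64(0.0442)]
tub_yellow 0 [array([ 0.5422, -0.128 ,  0.0159]), np.float64(0.0473)]
tub_yellow 1 [array([ 0.5445, -0.1288, -0.0328]), np.float64(0.0548)]
tub_green 0 [array([ 0.614 , -0.1218, -0.0112]), np.float64(0.0975)]
tub_green 1 [array([ 0.6223, -0.1225, -0.15  ]), np.float64(0.1247)]
t 57.2 pos [0.4002 0.2498 0.1784] rot [ 3.142 -0.     0.321] gap 0.0941
[[[0.97,-0.32,0.04],[0,0,0],1],[[0.97,-0.31,0.04],[0,0,0],1],[[0.98,-0.32,0.04],[0,0,0],1],[[0.97,-0.31,0.04],[0,0,0],1],[[0.97,-0.32,0.04],[0,0,0],1]]
[[[0.97,-0.31,0.04],[0,0,0],1],[[0.97,-0.32,0.04],[0,0,0],1],[[0,0,0],[0,0,0],1],[[0,0,0.8],[0,0,0],1],[[0,0,0.79],[0,0,0],1]]
[[[0,0,0.8],[0,0,0],1],[[0,0,0.79],[0,0,0],1],[[0,0,0.8],[0,0,0],1],[[0,0,0],[0,0,0],1],[[0,0,0],[0,0,0],1]]
```

View pics/r1.png

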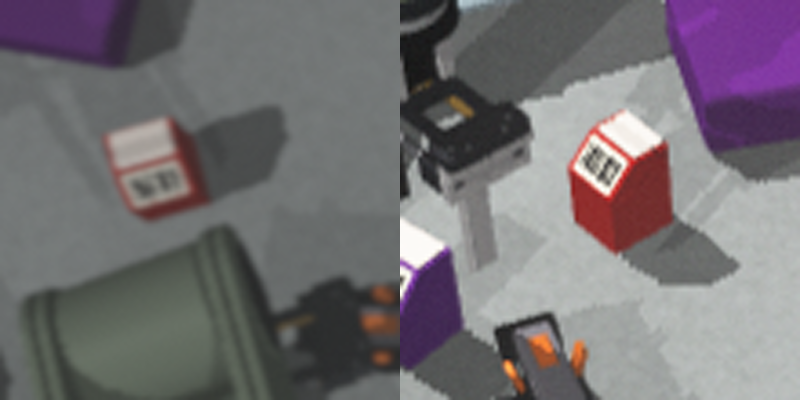

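```bash
python3 - <<'E'
from plan import *
c=vision.snapshot("top"); print(atz(c,(205,195),.07).round(3),atz(c,(138,187),.07).round(3))
plan([(.5765,.377,.17,.275,1,38,1),(.5765,.377,.0506,.275,1,25,1)])
E
```

```text
[0.666 0.37  0.07 ] [0.688 0.573 0.07 ]
t 57.25 pos [0.4002 0.2498 0.1783] rot [3.142 0.    0.321] gap 0.0943
[[[0.99,-0.31,0.04],[0,0,0.002],1],[[0.98,-0.32,0.04],[0,0,0.002],1],[[0.99,-0.32,0.04],[0,0,0.002],1],[[0.98,-0.33,0.04],[0,0,0.002],1],[[0.98,-0.33,0.04],[0,0,0.002],1]]
[[[0.98,-0.34,0.04],[0,0,0.002],1],[[0.97,-0.35,0.04],[0,0,0.003],1],[[0,0,0],[0,0,0],1],[[0,0,0.8],[0,0,0],1],[[0,0,0.79],[0,0,0],1]]
[[[0,0,0.8],[0,0,0],1],[[0,0,0.79],[0,0,0],1],[[0,0,0.8],[0,0,0],1],[[0,0,0],[0,0,0],1],[[0,0,0],[0,0,0],1]]
```

Request:
apply_moves([
  [[0.99,-0.31,0.04],[0,0,0.002],1],
  [[0.98,-0.32,0.04],[0,0,0.002],1],
  [[0.99,-0.32,0.04],[0,0,0.002],1],
  [[0.98,-0.33,0.04],[0,0,0.002],1],
  [[0.98,-0.33,0.04],[0,0,0.002],1],
])

```text
time_s: 57.75
tool_pos: [0.527, 0.3415, 0.172]
tcp_rot: [3.142, 0.0, 0.289]
ft_force: [-0.1, 0.9, 1.1]
finger_gap: 0.0941
grip_force: 0.0
```

Request:
apply_moves([
  [[0.98,-0.34,0.04],[0,0,0.002],1],
  [[0.97,-0.35,0.04],[0,0,0.003],1],
  [[0,0,0],[0,0,0],1],
  [[0,0,0.8],[0,0,0],1],
  [[0,0,0.8],[0,0,0],1],
])

```text
time_s: 58.25
tool_pos: [0.5766, 0.3773, 0.1223]
tcp_rot: [-3.141, -0.002, 0.274]
ft_force: [0.6, 0.3, -1.2]
finger_gap: 0.094
grip_force: 0.0
```

Request:
apply_moves([
  [[0,0,0.8],[0,0,0],1],
  [[0,0,0.8],[0,0,0],1],
  [[0,0,0.78],[0,0,0],1],
  [[0,0,0],[0,0,0],1],
  [[0,0,0],[0,0,0],1],
])

```text
time_s: 58.75
tool_pos: [0.5756, 0.3767, 0.0504]
tcp_rot: [3.141, 0.001, 0.274]
ft_force: [1.0, -0.4, -0.2]
finger_gap: 0.0939
grip_force: 0.0
```

Request:
apply_moves([
  [[0,0,0],[0,0,0],-1],
  [[0,0,0],[0,0,0],-1],
  [[0,0,0],[0,0,0],-1],
  [[0,0,0],[0,0,0],-1],
  [[0,0,0],[0,0,0],-1],
])

```text
time_s: 59.25
tool_pos: [0.5766, 0.3772, 0.051]
tcp_rot: [-3.142, -0.001, 0.274]
ft_force: [-0.1, -0.9, 1.1]
finger_gap: 0.0574
grip_force: 2.0
```

Request:
apply_moves([
  [[0,0,0],[0,0,0],-1],
  [[0,0,0],[0,0,0],-1],
  [[0,0,0],[0,0,0],-1],
  [[0,0,0],[0,0,0],-1],
  [[0,0,0],[0,0,0],-1],
])

```text
time_s: 59.75
tool_pos: [0.5766, 0.3771, 0.051]
tcp_rot: [3.141, -0.0, 0.274]
ft_force: [-0.1, -1.9, 3.8]
finger_gap: 0.0563
grip_force: 29.8
```

```bash
python3 - <<'E'
from plan import *
p,r=pose()
plan([(p[0],p[1],.19,r.as_euler('xyz')[2],-1,25,1),(.4705,-.1323,.19,.055,-1,28,3)])
E
```

```text
t 59.75 pos [0.5766 0.3771 0.051 ] rot [ 3.141 -0.     0.274] gap 0.0563
[[[0,0,-0.77],[0,0,0],-1],[[0,0,-0.77],[0,0,0],-1],[[0,0,-0.78],[0,0,0],-1],[[0,0,-0.77],[0,0,0],-1],[[0,0,-0.77],[0,0,0],-1]]
[[[0,0,-0.77],[0,0,0],-1],[[0,0,0],[0,0,0],-1],[[-0.42,0.81,0],[0,0,0.004],-1],[[-0.41,0.82,0],[0,0,0.003],-1],[[-0.4,0.81,0],[0,0,0.004],-1]]
[[[-0.4,0.83,0],[0,0,0.004],-1],[[-0.38,0.83,0],[0,0,0.003],-1],[[-0.37,0.83,0],[0,0,0.004],-1],[[-0.37,0.84,0],[0,0,0.004],-1],[[-0.35,0.84,0],[0,0,0.003],-1]]
[[[-0.35,0.84,0],[0,0,0.004],-1],[[-0.33,0.85,0],[0,0,0.004],-1],[[-0.32,0.86,0],[0,0,0.003],-1],[[-0.32,0.85,0],[0,0,0.004],-1],[[-0.31,0.86,0],[0,0,0.004],-1]]
[[[-0.29,0.87,0],[0,0,0.003],-1],[[-0.29,0.86,0],[0,0,0.004],-1],[[-0.27,0.87,0],[0,0,0.004],-1],[[-0.27,0.88,0],[0,0,0.003],-1],[[-0.25,0.87,0],[0,0,0.004],-1]]
[[[-0.25,0.88,0],[0,0,0.004],-1],[[0,0,0],[0,0,0],-1],[[0,0,0],[0,0,0],-1],[[0,0,0],[0,0,0],-1],[[0,0,0],[0,0,0],-1]]
```

Request:
apply_moves([
  [[0,0,-0.77],[0,0,0],-1],
  [[0,0,-0.77],[0,0,0],-1],
  [[0,0,-0.78],[0,0,0],-1],
  [[0,0,-0.77],[0,0,0],-1],
  [[0,0,-0.77],[0,0,0],-1],
])

```text
time_s: 60.25
tool_pos: [0.5753, 0.377, 0.1653]
tcp_rot: [-3.141, 0.003, 0.274]
ft_force: [0.1, -0.6, -1.5]
finger_gap: 0.056
grip_force: 29.8
```

Request:
apply_moves([
  [[0,0,-0.77],[0,0,0],-1],
  [[0,0,0],[0,0,0],-1],
  [[-0.42,0.81,0],[0,0,0.004],-1],
  [[-0.41,0.82,0],[0,0,0.003],-1],
  [[-0.4,0.81,0],[0,0,0.004],-1],
])

```text
time_s: 60.75
tool_pos: [0.558, 0.2959, 0.1864]
tcp_rot: [3.141, 0.004, 0.239]
ft_force: [0.6, 0.4, -2.2]
finger_gap: 0.056
grip_force: 29.8
```

Request:
apply_moves([
  [[-0.4,0.83,0],[0,0,0.004],-1],
  [[-0.38,0.83,0],[0,0,0.003],-1],
  [[-0.37,0.83,0],[0,0,0.004],-1],
  [[-0.37,0.84,0],[0,0,0.004],-1],
  [[-0.35,0.84,0],[0,0,0.003],-1],
])

```text
time_s: 61.25
tool_pos: [0.53, 0.1616, 0.1868]
tcp_rot: [-3.141, 0.004, 0.182]
ft_force: [-0.1, -0.4, -1.6]
finger_gap: 0.0558
grip_force: 29.8
```

Request:
apply_moves([
  [[-0.35,0.84,0],[0,0,0.004],-1],
  [[-0.33,0.85,0],[0,0,0.004],-1],
  [[-0.32,0.86,0],[0,0,0.003],-1],
  [[-0.32,0.85,0],[0,0,0.004],-1],
  [[-0.31,0.86,0],[0,0,0.004],-1],
])

```text
time_s: 61.75
tool_pos: [0.502, 0.028, 0.187]
tcp_rot: [-3.14, 0.003, 0.123]
ft_force: [0.2, -0.5, -2.1]
finger_gap: 0.0561
grip_force: 29.8
```

Request:
apply_moves([
  [[-0.29,0.87,0],[0,0,0.003],-1],
  [[-0.29,0.86,0],[0,0,0.004],-1],
  [[-0.27,0.87,0],[0,0,0.004],-1],
  [[-0.27,0.88,0],[0,0,0.003],-1],
  [[-0.25,0.87,0],[0,0,0.004],-1],
])

```text
time_s: 62.25
tool_pos: [0.4744, -0.1057, 0.1872]
tcp_rot: [-3.14, 0.003, 0.066]
ft_force: [0.7, 0.2, -2.9]
finger_gap: 0.0559
grip_force: 29.8
```

Request:
apply_moves([
  [[-0.25,0.88,0],[0,0,0.004],-1],
  [[0,0,0],[0,0,0],-1],
  [[0,0,0],[0,0,0],-1],
  [[0,0,0],[0,0,0],-1],
  [[0,0,0],[0,0,0],-1],
])

```text
time_s: 62.75
tool_pos: [0.4701, -0.1311, 0.1888]
tcp_rot: [-3.141, 0.001, 0.055]
ft_force: [-0.3, 0.5, -2.6]
finger_gap: 0.056
grip_force: 29.8
```

```bash
python3 hov.py red .4701 -.132 d3; python3 - <<'E'
from tubs import *
p,r=pose()
# side-view check of held red tub with mask: compare bottom corner via colour mask extent
c=vision.snapshot("side"); h=cv2.cvtColor(c["color"],cv2.COLOR_RGB2HSV); m=((h[...,0]<6)|(h[...,0]>174))&(h[...,1]>110)&(h[...,2]>50)
ys,xs=np.where(m[200:345,230:345]); xs+=230;ys+=200
u=proj(c,place(TUB,(p[0],p[1],r.as_euler('xyz')[2],p[2]-.051)))
print("mask x",xs.min(),xs.max(),"y",ys.min(),ys.max(),"bottom at x",xs[ys==ys.max()]); print(u.round(1))
E
```

```text
t 62.8 pos [ 0.4702 -0.1311  0.1891] rot [-3.141  0.     0.055] gap 0.0562
[[[0,0.01,0.63],[0,0,0],-1],[[0,0,0.64],[0,0,0],-1],[[0,0.01,0.63],[0,0,0],-1],[[0,0,0.63],[0,0,0],-1],[[0,0.01,0.64],[0,0,0],-1]]
[[[0,0,0.63],[0,0,0],-1],[[0,0,0],[0,0,0],-1],[[0,0,0.12],[0,0,0],-1],[[0,0,0.11],[0,0,0],-1],[[0,0,0.12],[0,0,0],-1]]
[[[0,0,0.11],[0,0,0],-1],[[0,0,0.12],[0,0,0],-1],[[0,0,0],[0,0,0],-1],[[0,0,0],[0,0,0],-1],[[0,0,0],[0,0,0],-1]]
mask x 293 328 y 259 300 bottom at x [305 306]
[[304.6 301.3]
 [328.7 291.4]
 [328.5 267.7]
 [314.2 273.4]
 [303.6 285.3]
 [294.1 283.4]
 [317.8 274. ]
 [317.  250.1]
 [303.  255.5]
 [292.7 267.3]]
```

Request:
apply_moves([
  [[0,0,0.63],[0,0,0],-1],
  [[0,0,0.64],[0,0,0],-1],
  [[0,0,0.63],[0,0,0],-1],
  [[0,0,0.63],[0,0,0],-1],
  [[0,0,0.64],[0,0,0],-1],
])

```text
time_s: 63.35
tool_pos: [0.4706, -0.1317, 0.0939]
tcp_rot: [3.141, -0.001, 0.055]
ft_force: [0.5, -0.2, -3.0]
finger_gap: 0.0565
grip_force: 29.8
```

Request:
apply_moves([
  [[0,0,0.63],[0,0,0],-1],
  [[0,0,0],[0,0,0],-1],
  [[0,0,0.12],[0,0,0],-1],
  [[0,0,0.11],[0,0,0],-1],
  [[0,0,0.12],[0,0,0],-1],
])

```text
time_s: 63.85
tool_pos: [0.4713, -0.1325, 0.0659]
tcp_rot: [3.14, -0.002, 0.054]
ft_force: [0.4, 0.1, -2.4]
finger_gap: 0.0562
grip_force: 29.8
```

Request:
apply_moves([
  [[0,0,0.11],[0,0,0],-1],
  [[0,0,0.12],[0,0,0],-1],
  [[0,0,0],[0,0,0],-1],
  [[0,0,0],[0,0,0],-1],
  [[0,0,0],[0,0,0],-1],
])

```text
time_s: 64.35
tool_pos: [0.4703, -0.1322, 0.0582]
tcp_rot: [3.141, -0.0, 0.054]
ft_force: [0.1, 0.1, -2.1]
finger_gap: 0.0563
grip_force: 29.8
```

Release, rise, then look at the keeper.

Request:
apply_moves([
  [[0,0,0],[0,0,0],1],
  [[0,0,0],[0,0,0],1],
  [[0,0,0],[0,0,0],1],
  [[0,0,0],[0,0,0],1],
  [[0,0,0],[0,0,0],1],
])

```text
time_s: 64.85
tool_pos: [0.4703, -0.1322, 0.0582]
tcp_rot: [3.141, -0.0, 0.054]
ft_force: [-0.6, -0.3, 0.1]
finger_gap: 0.0921
grip_force: 0.0
```

Request:
apply_moves([
  [[0,0,0],[0,0,0],1],
  [[0,0,-0.3],[0,0,0],1],
  [[0,0,-0.9],[0,0,0],1],
  [[0,0,-1],[0,0,0],1],
  [[0,0,-1],[0,0,0],1],
])

```text
time_s: 65.35
tool_pos: [0.47, -0.132, 0.1555]
tcp_rot: [-3.141, 0.0, 0.054]
ft_force: [0.7, -0.1, -0.0]
finger_gap: 0.0938
grip_force: 0.0
```

Request:
apply_moves([
  [[0,0,-1],[0,0,0],1],
  [[0,0,-1],[0,0,0],1],
  [[0,0,0],[0,0,0],1],
  [[0,0,0],[0,0,0],1],
  [[0,0,0],[0,0,0],1],
])

```text
time_s: 65.85
tool_pos: [0.4692, -0.1317, 0.2126]
tcp_rot: [-3.14, 0.002, 0.054]
ft_force: [0.0, -0.0, -0.3]
finger_gap: 0.0939
grip_force: 0.0
```

```bash
cat > knob.py <<'E'
from tubs import *
ps=pair(); K=[]
for n,c in zip(("top","side"),ps):
    h=cv2.cvtColor(c["color"],cv2.COLOR_RGB2HSV); m=((h[...,0]<8)|(h[...,0]>172))&(h[...,1]>110)&(h[...,2]>40)
    k,l,s,ce=cv2.connectedComponentsWithStats(m.astype(np.uint8)); print(n,[(x.tolist(),y.round(1).tolist()) for x,y in zip(s[1:],ce[1:]) if x[4]>25])
    for t in("keeper_knob","keeper_hinge"): print(n,t,[(np.round(d["xy"],1).tolist(),round(d["score"],2)) for d in finder.tip_of(c,t)[:3]])
# predicted silhouettes for hinge at carrier (-.13,0)
E
python3 knob.py
```

```text
top [([465, 262, 9, 7, 47], [469.1, 265.3]), ([604, 331, 26, 26, 451], [615.7, 342.5])]
top keeper_knob [([467.3, 263.2], 0.83)]
top keeper_hinge [([379.7, 282.8], 0.75), ([160.6, 309.5], 0.7), ([375.3, 267.2], 0.22)]
side [([298, 292, 32, 37, 425], [318.6, 314.3]), ([352, 379, 11, 18, 166], [357.3, 387.4])]
side keeper_knob [([356.5, 386.7], 0.58)]
side keeper_hinge [([292.7, 306.7], 0.65)]
```

```bash
python3 - <<'E'
from plan import *
ps=pair()
for uv in((469.1,265.3),(467.3,263.2)): print("knob top",atz(ps[0],uv,.138).round(4))
for uv in((357.3,387.4),(356.5,386.7)): print("knob side",atz(ps[1],uv,.128).round(4))
# cylinder fit to side blob bbox
C=np.array([[.011*np.cos(a),.011*np.sin(a),z] for a in np.linspace(0,6.28,24) for z in(.106,.147)])
for x,y in((.463,-.392),(.4575,-.392),(.460,-.392)):
    for c in ps: u=proj(c,C+[x,y,0]); print((x,y),u.min(0).round(1),u.max(0).round(1))
for c,uv in zip(ps,((379,282.2),(292,306.5))): print("hinge",atz(c,uv,.106).round(4))
E
```

```text
knob top [ 0.4582 -0.389   0.138 ]
knob top [ 0.4639 -0.3843  0.138 ]
knob side [ 0.4609 -0.3924  0.128 ]
knob side [ 0.4601 -0.3904  0.128 ]
(0.463, -0.392) [462.4 259.2] [475.3 268.7]
(0.463, -0.392) [352.4 377.2] [364.  397.1]
(0.4575, -0.392) [462.5 261.2] [475.4 270.6]
(0.4575, -0.392) [350.  378.2] [361.5 398.1]
(0.46, -0.392) [462.4 260.3] [475.3 269.7]
(0.46, -0.392) [351.1 377.7] [362.6 397.6]
hinge [ 0.4103 -0.1442  0.106 ]
hinge [ 0.4178 -0.1406  0.106 ]
```

```bash
python3 - <<'E'
from plan import *
plan([(.4605,-.391,.21,-1.396,-.1,35,2),(.4605,-.391,.142,-1.396,-.1,20,2)])
E
```

```text
t 66.25 pos [ 0.47   -0.1321  0.2136] rot [-3.141e+00  1.000e-03  5.400e-02] gap 0.0938
[[[-0.08,0.86,0.01],[0,0,0.046],-0.1],[[0.05,0.86,0.01],[0,0,0.046],-0.1],[[0.17,0.85,0.01],[0,0,0.046],-0.1],[[0.29,0.81,0.02],[0,0,0.047],-0.1],[[0.41,0.76,0.01],[0,0,0.046],-0.1]]
[[[0.51,0.7,0.01],[0,0,0.046],-0.1],[[0.61,0.62,0.01],[0,0,0.046],-0.1],[[0.69,0.52,0.01],[0,0,0.046],-0.1],[[0.75,0.41,0.01],[0,0,0.046],-0.1],[[0.81,0.3,0.02],[0,0,0.047],-0.1]]
[[[0,0,0],[0,0,0],-0.1],[[0,0,0],[0,0,0],-0.1],[[0,0,0.57],[0,0,0],-0.1],[[0,0,0.56],[0,0,0],-0.1],[[0,0,0.57],[0,0,0],-0.1]]
[[[0,0,0.56],[0,0,0],-0.1],[[0,0,0],[0,0,0],-0.1],[[0,0,0],[0,0,0],-0.1],[[0,0,0],[0,0,0],-0.1],[[0,0,0],[0,0,0],-0.1]]
```

Request:
apply_moves([
  [[-0.08,0.86,0.01],[0,0,0.046],-0.1],
  [[0.05,0.86,0.01],[0,0,0.046],-0.1],
  [[0.17,0.85,0.01],[0,0,0.046],-0.1],
  [[0.29,0.81,0.02],[0,0,0.047],-0.1],
  [[0.41,0.76,0.01],[0,0,0.046],-0.1],
])

```text
time_s: 66.75
tool_pos: [0.4655, -0.2626, 0.2121]
tcp_rot: [-3.142, 0.0, -0.678]
ft_force: [0.8, 0.3, -0.4]
finger_gap: 0.0575
grip_force: 0.0
```

Request:
apply_moves([
  [[0.51,0.7,0.01],[0,0,0.046],-0.1],
  [[0.61,0.62,0.01],[0,0,0.046],-0.1],
  [[0.69,0.52,0.01],[0,0,0.046],-0.1],
  [[0.75,0.41,0.01],[0,0,0.046],-0.1],
  [[0.81,0.3,0.02],[0,0,0.047],-0.1],
])

```text
time_s: 67.25
tool_pos: [0.4607, -0.3921, 0.2102]
tcp_rot: [3.142, 0.0, -1.404]
ft_force: [1.0, 0.1, 0.7]
finger_gap: 0.0422
grip_force: 0.0
```

Request:
apply_moves([
  [[0,0,0],[0,0,0],-0.1],
  [[0,0,0],[0,0,0],-0.1],
  [[0,0,0.57],[0,0,0],-0.1],
  [[0,0,0.56],[0,0,0],-0.1],
  [[0,0,0.57],[0,0,0],-0.1],
])

```text
time_s: 67.75
tool_pos: [0.4612, -0.3895, 0.1591]
tcp_rot: [-3.141, 0.0, -1.394]
ft_force: [-0.2, 0.4, -0.2]
finger_gap: 0.0423
grip_force: 0.0
```

Request:
apply_moves([
  [[0,0,0.56],[0,0,0],-0.1],
  [[0,0,0],[0,0,0],-0.1],
  [[0,0,0],[0,0,0],-0.1],
  [[0,0,0],[0,0,0],-0.1],
  [[0,0,0],[0,0,0],-0.1],
])

```text
time_s: 68.25
tool_pos: [0.4615, -0.3914, 0.1441]
tcp_rot: [-3.14, -0.002, -1.397]
ft_force: [0.6, 0.4, 0.7]
finger_gap: 0.0426
grip_force: 0.0
```

```bash
python3 - <<'E'
from plan import *
H=np.array([.4152,-.1352])
w=[]
for f in np.arange(-1.396,-.20,.08)[1:]: w.append((H[0]+.26*np.cos(f),H[1]+.26*np.sin(f),.142,f,-.1,25,0))
print(w[-1]); plan(w)
E
python3 knob.py
```

```text
(np.float64(0.6653598240762351), np.float64(-0.20605239881716844), 0.142, np.float64(-0.2759999999999989), -0.1, 25, 0)
t 68.25 pos [ 0.4615 -0.3914  0.1441] rot [-3.140e+00 -2.000e-03 -1.397e+00] gap 0.0426
[[[-0.04,-0.66,0.07],[0,-0.001,-0.026],-0.1],[[-0.03,-0.69,0],[0,0,-0.025],-0.1],[[-0.03,-0.69,0],[0,0,-0.026],-0.1],[[-0.02,-0.69,0],[0,0,-0.025],-0.1],[[-0.03,-0.7,0.01],[0,0,-0.026],-0.1]]
[[[-0.03,-0.69,0],[0,0,-0.025],-0.1],[[-0.03,-0.69,0],[0,0,-0.026],-0.1],[[-0.02,-0.7,0],[0,0,-0.025],-0.1],[[-0.03,-0.69,0],[-0.001,0,-0.025],-0.1],[[-0.03,-0.69,0],[0,0,-0.026],-0.1]]
[[[-0.03,-0.69,0],[0,0,-0.025],-0.1],[[-0.03,-0.7,0],[0,0,-0.026],-0.1],[[-0.02,-0.69,0],[0,0,-0.025],-0.1],[[-0.03,-0.69,-0.01],[0,0,-0.026],-0.1],[[0,0,0],[0,0,0],-0.1]]
top [([362, 255, 4, 20, 46], [363.2, 264.5]), ([604, 331, 26, 26, 452], [615.7, 342.5])]
top keeper_knob [([465.5, 265.9], 0.58), ([334.4, 174.8], 0.26), ([368.7, 244.6], 0.23)]
top keeper_hinge [([379.6, 283.8], 0.78), ([244.6, 268.6], 0.4)]
side [([307, 303, 23, 26, 337], [318.5, 317.5]), ([352, 379, 11, 18, 142], [357.5, 388.6])]
side keeper_knob [([356.9, 386.1], 0.69)]
side keeper_hinge [([291.1, 309.3], 0.69), ([311.9, 318.6], 0.16)]
```

Request:
apply_moves([
  [[-0.03,-0.3,0.03],[0,0,-0.011],-0.1],
  [[-0.03,-0.36,0],[0,0,-0.014],-0.1],
  [[-0.03,-0.5,0],[0,0,-0.018],-0.1],
  [[-0.02,-0.6,0],[0,0,-0.022],-0.1],
  [[-0.03,-0.69,0],[0,0,-0.026],-0.1],
])

```text
time_s: 69.05
tool_pos: [0.5312, -0.366, 0.1416]
tcp_rot: [3.141, 0.0, -1.107]
ft_force: [-0.6, 0.6, 0.6]
finger_gap: 0.042
grip_force: 0.2
```

Request:
apply_moves([
  [[-0.03,-0.69,0],[0,0,-0.025],-0.1],
  [[-0.03,-0.69,0],[0,0,-0.026],-0.1],
  [[-0.02,-0.69,0],[0,0,-0.025],-0.1],
  [[-0.03,-0.69,0],[0,0,-0.026],-0.1],
  [[-0.03,-0.69,0],[0,0,-0.025],-0.1],
])

```text
time_s: 69.55
tool_pos: [0.6128, -0.3023, 0.1414]
tcp_rot: [3.142, 0.0, -0.707]
ft_force: [-0.5, 0.5, -0.5]
finger_gap: 0.0424
grip_force: 0.2
```

```bash
python3 - <<'E'
from plan import *
H=np.array([.4152,-.1352]); p,_=pose(); f0=np.arctan2(p[1]-H[1],p[0]-H[0]); print(f0,np.hypot(*(p[:2]-H)))
n=int(np.ceil((-.2-f0)/.08)); 
plan([(H[0]+.26*np.cos(f),H[1]+.26*np.sin(f),p[2],f,-.1,25,0) for f in np.linspace(f0,-.2,n+1)[1:]])
E
python3 knob.py
```

```text
-0.7017169403069239 0.2587827160176082
t 69.55 pos [ 0.6128 -0.3023  0.1414] rot [ 3.142  0.    -0.707] gap 0.0424
[[[0.02,-0.62,0],[0,0,-0.024],-0.1],[[-0.03,-0.62,0],[0,0,-0.023],-0.1],[[-0.02,-0.62,0],[0,0,-0.023],-0.1],[[-0.02,-0.62,0],[0,0,-0.023],-0.1],[[-0.02,-0.62,0],[0,0,-0.023],-0.1]]
[[[-0.03,-0.62,0],[0,0,-0.023],-0.1],[[-0.02,-0.63,0],[0,0,-0.022],-0.1],[[0,0,0],[0,0,0],-0.1],[[0,0,0],[0,0,0],-0.1],[[0,0,0],[0,0,0],-0.1]]
top [([362, 255, 4, 20, 48], [363.2, 264.8]), ([604, 331, 26, 26, 450], [615.7, 342.5])]
top keeper_knob []
top keeper_hinge [([377.0, 283.1], 0.97)]
side [([298, 292, 18, 15, 43], [307.3, 298.7]), ([319, 303, 11, 8, 49], [325.6, 306.8]), ([300, 314, 30, 18, 284], [311.8, 322.4])]
side keeper_knob [([402.7, 326.3], 0.6), ([189.9, 174.7], 0.47), ([338.5, 463.1], 0.41)]
side keeper_hinge [([293.0, 308.8], 0.66), ([192.5, 175.6], 0.2)]
```

Request:
apply_moves([
  [[0,-0.62,0],[0,0,-0.024],-0.1],
  [[-0.03,-0.62,0],[0,0,-0.023],-0.1],
  [[-0.02,-0.62,0],[0,0,-0.023],-0.1],
  [[-0.02,-0.62,0],[0,0,-0.023],-0.1],
  [[-0.02,-0.62,0],[0,0,-0.023],-0.1],
])

```text
time_s: 70.35
tool_pos: [0.6584, -0.2247, 0.1418]
tcp_rot: [3.141, -0.0, -0.348]
ft_force: [0.1, -0.1, 0.4]
finger_gap: 0.0419
grip_force: 0.2
```

Request:
apply_moves([
  [[-0.03,-0.5,0],[0,0,-0.018],-0.1],
  [[-0.02,-0.4,0],[0,0,-0.015],-0.1],
  [[0,0,0],[0,0,0],-0.1],
  [[0,0,0],[0,0,0],-0.1],
  [[0,0,0],[0,0,0],-0.1],
])

```text
time_s: 70.85
tool_pos: [0.6655, -0.1987, 0.1417]
tcp_rot: [3.141, 0.0, -0.246]
ft_force: [-0.3, -1.0, 0.8]
finger_gap: 0.042
grip_force: 0.0
```

```bash
python3 - <<'E'
from plan import *
H=np.array([.4152,-.1352]); p,_=pose(); f0=np.arctan2(p[1]-H[1],p[0]-H[0]); print(f0,np.hypot(*(p[:2]-H)))
plan([(H[0]+.26*np.cos(f),H[1]+.26*np.sin(f),.142,f,-.1,25,0) for f in np.linspace(f0,.055+.04,11)[1:]])
ps=pair()
for c in ps: print([(np.round(d["xy"],1).tolist(),round(d["score"],2)) for d in finder.tip_of(c,"keeper_knob")[:2]])
E
```

```text
-0.2485821014559128 0.25821818075989883
t 70.85 pos [ 0.6655 -0.1987  0.1417] rot [ 3.141  0.    -0.246] gap 0.042
[[[0.05,-0.3,-0.01],[0,0,-0.01],-0.1],[[0,-0.3,0],[0,0,-0.011],-0.1],[[-0.01,-0.29,0],[0,0,-0.011],-0.1],[[0,-0.3,0],[0,0,-0.011],-0.1],[[-0.01,-0.3,0],[0,0,-0.011],-0.1]]
[[[0,-0.3,0],[0,0,-0.011],-0.1],[[-0.01,-0.29,0],[0,0,-0.011],-0.1],[[0,-0.3,0],[0,0,-0.011],-0.1],[[-0.01,-0.3,0],[0,0,-0.011],-0.1],[[0,-0.3,0],[0,0,-0.011],-0.1]]
[]
[([289.1, 307.3], 0.7), ([402.1, 284.9], 0.64)]
```

Request:
apply_moves([
  [[0.03,-0.3,0],[0,0,-0.01],-0.1],
  [[0,-0.3,0],[0,0,-0.011],-0.1],
  [[-0.01,-0.3,0],[0,0,-0.011],-0.1],
  [[0,-0.3,0],[0,0,-0.011],-0.1],
  [[-0.01,-0.3,0],[0,0,-0.011],-0.1],
])

```text
time_s: 71.55
tool_pos: [0.6743, -0.1524, 0.1417]
tcp_rot: [-3.142, 0.0, -0.071]
ft_force: [-1.1, -0.3, 0.3]
finger_gap: 0.0422
grip_force: 0.2
```

Request:
apply_moves([
  [[0,-0.3,0],[0,0,-0.011],-0.1],
  [[0,-0.2,0],[0,0,-0.007],-0.1],
  [[0,-0.2,0],[0,0,-0.007],-0.1],
  [[0,-0.1,0],[0,0,-0.004],-0.1],
  [[0,0,0],[0,0,0],-0.1],
])

```text
time_s: 72.05
tool_pos: [0.6751, -0.1286, 0.1418]
tcp_rot: [-3.14, -0.0, 0.017]
ft_force: [0.5, -0.7, -0.1]
finger_gap: 0.0426
grip_force: 0.0
```

Request:
apply_moves([
  [[0,-0.1,0],[0,0,-0.004],-0.1],
  [[0,-0.1,0],[0,0,-0.004],-0.1],
  [[0,-0.1,0],[0,0,-0.004],-0.1],
  [[0,0,0],[0,0,0],-0.1],
  [[0,0,0],[0,0,0],-0.1],
])

```text
time_s: 72.55
tool_pos: [0.675, -0.1198, 0.1418]
tcp_rot: [-3.14, -0.001, 0.054]
ft_force: [-0.6, -0.1, -0.4]
finger_gap: 0.0424
grip_force: 0.0
```

```bash
python3 - <<'E'
from plan import *
H=np.array([.4152,-.1352]); s=robot.sense(); p=np.array(s["tool_pos"]); print(np.arctan2(p[1]-H[1],p[0]-H[0]),np.hypot(*(p[:2]-H)),p,s["ft_force"],s["finger_gap"])
c=vision.snapshot("side"); print([(np.round(d["xy"],1).tolist(),round(d["score"],2)) for d in finder.tip_of(c,"keeper_knob")[:3]],proj(c,[.6748,-.1209,.128]),proj(c,[.6748,-.1409,.128]))
h=cv2.cvtColor(c["color"],cv2.COLOR_RGB2HSV); m=((h[...,0]<8)|(h[...,0]>172))&(h[...,1]>110)&(h[...,2]>40)
k,l,st,ce=cv2.connectedComponentsWithStats(m.astype(np.uint8)); print([x.tolist() for x in st[1:] if x[4]>8])
E
```

```text
0.05921092478337391 0.26030571136491765 [ 0.67504954 -0.11979606  0.1417637 ] [-0.56054971 -0.12776434 -0.43510174] 0.042396440995698406
[([389.0, 263.4], 0.73)] [[389.49076319 258.88605033]] [[393.44621104 264.84493004]]
[[387, 254, 8, 17, 77], [303, 292, 5, 5, 10], [299, 303, 31, 29, 538]]
```

Request:
apply_moves([
  [[0,-0.1,0],[0,0,0],-0.1],
  [[0,-0.1,0],[0,0,0],-0.1],
  [[0,0,0],[0,0,0],-0.1],
  [[0,0,0],[0,0,0],-0.1],
  [[0,0,0],[0,0,0],-0.1],
])

```text
time_s: 73.15
tool_pos: [0.6744, -0.1144, 0.1417]
tcp_rot: [-3.141, 0.0, 0.054]
ft_force: [1.2, 0.9, 0.1]
finger_gap: 0.0423
grip_force: 0.0
```

Request:
apply_moves([
  [[0,-0.1,0],[0,0,0],-0.1],
  [[0,0,0],[0,0,0],-0.1],
  [[0,0,0],[0,0,0],-0.1],
  [[0,0,0],[0,0,0],-0.1],
  [[0,0,0],[0,0,0],-0.1],
])

```text
time_s: 73.65
tool_pos: [0.6743, -0.1117, 0.1417]
tcp_rot: [-3.142, 0.0, 0.054]
ft_force: [0.0, -0.5, -0.0]
finger_gap: 0.0423
grip_force: 0.0
```

Request:
apply_moves([
  [[0,-0.1,0],[0,0,0],-0.1],
  [[0,-0.1,0],[0,0,0],-0.1],
  [[0,0,0],[0,0,0],-0.1],
  [[0,0,0],[0,0,0],-0.1],
  [[0,0,0],[0,0,0],-0.1],
])

```text
time_s: 74.15
tool_pos: [0.6743, -0.1097, 0.1417]
tcp_rot: [3.135, -0.001, 0.053]
ft_force: [0.1, -8.2, -2.2]
finger_gap: 0.0422
grip_force: 4.3
```

```bash
cat > kn.py <<'E'
from plan import *
c=vision.snapshot("side"); h=cv2.cvtColor(c["color"],cv2.COLOR_RGB2HSV); m=((h[...,0]<8)|(h[...,0]>172))&(h[...,1]>110)&(h[...,2]>40)
m[:,:340]=0; print(robot.sense()["ft_force"].__repr__())
k,l,st,ce=cv2.connectedComponentsWithStats(m.astype(np.uint8)); print([(x.tolist(),y.round(1).tolist()) for x,y in zip(st[1:],ce[1:]) if x[4]>8])
C=np.array([[.011*np.cos(a),.011*np.sin(a),z] for a in np.linspace(0,6.28,24) for z in(.106,.147)])
for k in(0,.03,.05,.08,.12):
    f=.055-k; u=proj(c,C+[.4152+.26*np.cos(f),-.1352+.26*np.sin(f),0]); print(k,u.min(0).round(1),u.max(0).round(1))
E
python3 kn.py
```

```text
array([ 0.87900602, -7.66143661, -3.2255226 ])
[([385, 251, 8, 17, 73], [387.7, 259.2])]
0 [384.3 250.1] [394.8 268.3]
0.03 [385.9 252.4] [396.4 270.6]
0.05 [386.9 253.9] [397.5 272.2]
0.08 [388.4 256.2] [399.1 274.5]
0.12 [390.3 259.4] [401.  277.8]
```

Request:
apply_moves([
  [[0,-0.1,0],[0,0,0],-0.1],
  [[0,-0.1,0],[0,0,0],-0.1],
  [[0,0,0],[0,0,0],-0.1],
  [[0,0,0],[0,0,0],-0.1],
  [[0,0,0],[0,0,0],-0.1],
])

```text
time_s: 74.7
tool_pos: [0.6743, -0.1092, 0.1416]
tcp_rot: [3.126, -0.001, 0.051]
ft_force: [2.8, -19.7, -4.9]
finger_gap: 0.0423
grip_force: 9.9
```

Request:
apply_moves([
  [[0,-0.1,0],[0,0,0],-0.1],
  [[0,0,0],[0,0,0],-0.1],
  [[0,0,0],[0,0,0],-0.1],
  [[0,0,0],[0,0,0],-0.1],
  [[0,0,0],[0,0,0],-0.1],
])

```text
time_s: 75.2
tool_pos: [0.6743, -0.109, 0.1415]
tcp_rot: [3.122, -0.002, 0.05]
ft_force: [3.0, -25.9, -6.9]
finger_gap: 0.0427
grip_force: 12.7
```

```bash
python3 kn.py
```

```text
array([  2.60195768, -25.64373112,  -8.58594639])
[([385, 251, 8, 17, 70], [387.6, 259.2])]
0 [384.3 250.1] [394.8 268.3]
0.03 [385.9 252.4] [396.4 270.6]
0.05 [386.9 253.9] [397.5 272.2]
0.08 [388.4 256.2] [399.1 274.5]
0.12 [390.3 259.4] [401.  277.8]
```

Request:
apply_moves([
  [[0,0.2,0],[0,0,0],-0.1],
  [[0,0.2,0],[0,0,0],-0.1],
  [[0,0.2,0],[0,0,0],-0.1],
  [[0,0.15,0],[0,0,0],-0.1],
  [[0,0,0],[0,0,0],-0.1],
])

```text
time_s: 75.75
tool_pos: [0.6748, -0.1191, 0.1418]
tcp_rot: [-3.141, 0.0, 0.054]
ft_force: [-0.1, -0.4, 0.0]
finger_gap: 0.0423
grip_force: 0.0
```

```bash
python3 kn.py; python3 -c "
from plan import *
print(pose()[0])"
```

```text
array([-0.10557009,  0.69503575,  0.20356774])
[([385, 251, 8, 17, 106], [388.5, 258.6])]
0 [384.3 250.1] [394.8 268.3]
0.03 [385.9 252.4] [396.4 270.6]
0.05 [386.9 253.9] [397.5 272.2]
0.08 [388.4 256.2] [399.1 274.5]
0.12 [390.3 259.4] [401.  277.8]
[ 0.67477043 -0.1186999   0.14178284]
```

Bar stays. Rise clear and check everything.

Request:
apply_moves([
  [[0,0,-0.5],[0,0,0],-0.1],
  [[0,0,-0.8],[0,0,0],-0.1],
  [[0,0,-0.9],[0,0,0],-0.1],
  [[0,0,-0.9],[0,0,0],-0.1],
  [[0,0,0],[0,0,0],-0.1],
])

```text
time_s: 76.3
tool_pos: [0.678, -0.1194, 0.242]
tcp_rot: [3.138, -0.011, 0.055]
ft_force: [0.2, -0.5, 1.1]
finger_gap: 0.042
grip_force: 0.0
```

Request:
apply_moves([
  [[-1,0.9,0],[0,0,0],-0.1],
  [[-1,0.9,0],[0,0,0],-0.1],
  [[-1,0.9,0],[0,0,0],-0.1],
  [[-1,0.9,0],[0,0,0],-0.1],
  [[-1,0.9,0],[0,0,0],-0.1],
])

```text
time_s: 76.8
tool_pos: [0.5307, -0.2622, 0.234]
tcp_rot: [-3.141, 0.001, 0.055]
ft_force: [0.3, -0.4, -0.1]
finger_gap: 0.0421
grip_force: 0.0
```

Request:
apply_moves([
  [[-0.5,0.9,0],[0,0,0],-0.1],
  [[0,0.9,0],[0,0,0],-0.1],
  [[0,0.9,0],[0,0,0],-0.1],
  [[0,0,0],[0,0,0],-0.1],
  [[0,0,0],[0,0,0],-0.1],
])

```text
time_s: 77.3
tool_pos: [0.5212, -0.3432, 0.2338]
tcp_rot: [-3.14, 0.001, 0.053]
ft_force: [0.5, -0.3, 0.3]
finger_gap: 0.0425
grip_force: 0.0
```

```bash
python3 kn.py; python3 - <<'E'
from tubs import *
ps=tubs(dict(tub_red=(.47,-.132,.055,.006),tub_yellow=(.544,-.128,.055,.006),tub_green=(.618,-.124,.055,.006)))
a=cv2.resize(ps[0]["color"][160:310,180:480,::-1],(800,400),interpolation=cv2.INTER_CUBIC)
b=cv2.resize(ps[1]["color"][180:340,230:430,::-1],(600,480),interpolation=cv2.INTER_CUBIC)
cv2.imwrite("pics/f1.png",b)
for c in ps: print([(np.round(d["xy"],1).tolist(),round(d["score"],2)) for d in finder.tip_of(c,"wand")[:1]])
E
```

```text
array([ 0.79190317, -0.31734079, -0.59659078])
[]
0 [384.3 250.1] [394.8 268.3]
0.03 [385.9 252.4] [396.4 270.6]
0.05 [386.9 253.9] [397.5 272.2]
0.08 [388.4 256.2] [399.1 274.5]
0.12 [390.3 259.4] [401.  277.8]
tub_red 0 [array([ 0.4684, -0.1307, -0.013 ]), np.float64(0.4757)]
tub_red 1 [array([ 0.4727, -0.1308, -0.0884]), np.float64(0.2622)]
tub_yellow 0 [array([ 0.542 , -0.1265, -0.0179]), np.float64(0.3514)]
tub_yellow 1 [array([ 0.547 , -0.1295, -0.2694]), np.float64(0.3499)]
tub_green 0 [array([ 0.6174, -0.1226,  0.0167]), np.float64(0.3799)]
[([275.7, 272.1], 0.69)]
[([266.6, 232.7], 0.95)]
```

View pics/f1.png

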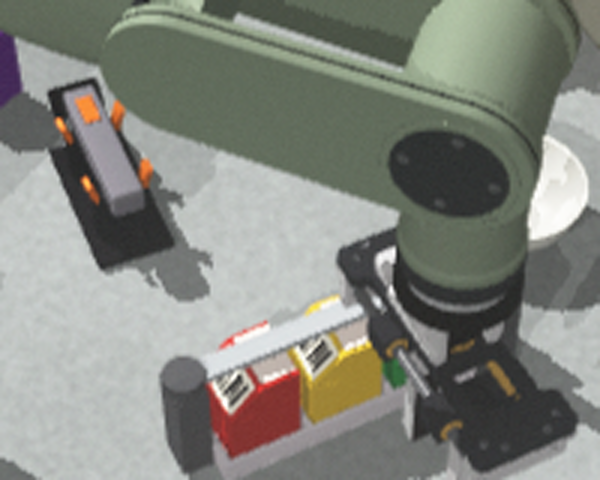

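Request:
apply_moves([
  [[-0.6,0.9,-0.3],[0,0,0],-0.1],
  [[-0.6,0.9,-0.3],[0,0,0],-0.1],
  [[-0.6,0.9,-0.3],[0,0,0],-0.1],
  [[-0.6,0.9,0],[0,0,0],-0.1],
  [[-0.6,0.5,0],[0,0,0],-0.1],
])

```text
time_s: 78.35
tool_pos: [0.4376, -0.4736, 0.2623]
tcp_rot: [3.14, -0.001, 0.053]
ft_force: [0.8, 0.1, 0.3]
finger_gap: 0.0425
grip_force: 0.0
```

Request:
apply_moves([
  [[-0.6,0,0],[0,0,0],-0.1],
  [[-0.6,0,0],[0,0,0],-0.1],
  [[0,0,0],[0,0,0],-0.1],
  [[0,0,0],[0,0,0],-0.1],
  [[0,0,0],[0,0,0],-0.1],
])

```text
time_s: 78.85
tool_pos: [0.4032, -0.473, 0.262]
tcp_rot: [3.141, -0.001, 0.055]
ft_force: [0.5, 0.3, 0.6]
finger_gap: 0.0424
grip_force: 0.0
```

```bash
python3 kn.py; python3 - <<'E'
from tubs import *
ps=tubs(dict(tub_green=(.618,-.124,.055,.006)))
for c,z in zip(ps,(.138,.128)):
    for d in finder.tip_of(c,"keeper_knob")[:2]: print(d["xy"],round(d["score"],2),atz(c,d["xy"],z).round(4))
E
```

```text
array([-0.37629788, -0.09282811, -0.19231887])
[]
0 [384.3 250.1] [394.8 268.3]
0.03 [385.9 252.4] [396.4 270.6]
0.05 [386.9 253.9] [397.5 272.2]
0.08 [388.4 256.2] [399.1 274.5]
0.12 [390.3 259.4] [401.  277.8]
tub_green 0 [array([ 0.6178, -0.1223,  0.0161]), np.float64(0.4482)]
[370.6, 189.3] 0.67 [ 0.6713 -0.1186  0.138 ]
[339.5, 461.7] 0.25 [ 0.3667 -0.5143  0.128 ]
```

```bash
python3 -c "
from rig import robot
print(robot.sign_off())"
```

```text
the job is handed in; nothing more can be done
None
```

I scanned all three tubs in the order yellow, green, red, stood them in the carrier bays, laid the scanner back in its cradle, pushed the keeper bar to its stop, and handed the job in at about 79 s; the sign-off returned no verdict.

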